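# Unstack the washed tube racks onto their trays

### The arm

A 6-joint arm with a two-finger parallel gripper is mounted at the origin on the work surface. World frame = base frame: x ahead of the robot, y to its left, z up, the work surface at z = 0. Lengths are in m, angles in rad, forces in N, time in s.
With the tool pointing down it reaches from about 0.3 to 0.775 m from the base axis. Payload 14.6 kg.
Tool frame: the origin (TCP) lies on the mounting face of the last link; the fingertips stand 199 mm ahead of it and the grasp point (between the pads) lies 180 mm ahead of it; z points along the fingers, y is the line along which they close (so a half turn about z gives the same grasp; the last joint's range is limited). The gripper opens to 94 mm and grips with 3 to 60 N. Pads are 16 mm wide; open, the fingers measure 119 mm over their backs; the gripper's body (75 mm by 177 mm) begins 78 mm behind the grasp point.
Start: joints at [1.121, 0.3, 1.521, -0, 1.321, -0.067], TCP at [0.205, 0.51, 0.405] pointing down, gripper open.
Joint ranges: [-3.03, 3.03], [-0.79, 2.21], [0.23, 2.52], [-1.04, 4.18], [0, 3.07], [-2.55, 2.55]. Speed limits (rad/s): [2.22, 2.22, 2.57, 3.14, 3.14, 3.14].

### API

Orientations are given as [roll, pitch, yaw] about the fixed x, y, z axes, in that order (R = Rz(yaw) Ry(pitch) Rx(roll)).
In Python, from station import get_obs, camera, hand_in gives the robot as it stands.
- The arm moves only by the tool apply_moves, never from a script. Its argument "increments" is a list of rows, each an object of numbers: "tx", "ty", "tz": the shift along the tool's x, y, z as a fraction of full scale; "ax", "ay", "az": the turn, a rotation vector about the tool's x, y, z as a fraction of full scale. In form: [{"tx": .., "ty": .., "tz": .., "ax": .., "ay": .., "az": ..}, ...]. A call has 1 to 12 rows; each row shifts and turns the commanded pose from where the row before left it, along the tool's axes as they then stand; what a row does not reach is not made up. Full scale, the value 1, is 30 mm for a shift and 5 degrees for a turn. A row lasts 1/8 s, in which the tool goes at most 62.5 mm and 10.7 degrees, less where a joint would pass 70% of its speed; a pose out of reach is approached as far as the arm can. A call with a number of a shift or a turn outside -1 to 1 is refused whole. A call with a gripper value outside its range is refused whole. "jaw" is the closure, from 0 (fully open) to 1 (shut), set as the call begins (left out, the last holds). The fingers move at their own pace and stop on an object; "force" is the grip in N (left out, the last holds). Time passes only in rows, so rows that do not move let the fingers close. It gives the time, the measured TCP pose, the force, the opening and the grip force at its end, in the units of the state.
- get_obs(): the state, without advancing time (a new reading comes with each control period).
- camera(name): name is "scene" or "top" or "wrist"; returns a dict with "pixels" (420x560x3 uint8, red, green, blue), "camera_matrix" (3x3 intrinsics, pixels), "dist" ([k1, k2, p1, p2, k3] as OpenCV has them; the pictures are not rectified), "R" (3x3) and "t" (3): a world point X has camera coordinates R X + t; the wrist camera has in their place "T_tool_cam" (4x4, takes a point from camera to tool coordinates, whose origin is the TCP and whose axes are the flange's). Camera axes: x right, y down, z forward; pixel columns grow to the right and rows downward; lengths in m; the calibration is good to about 2 mm. A picture is of the moment at which its call begins: read the wrist's pose just before it. There is no depth.
- hand_in(): hands the job in; it is judged then, once.
The state is a dict: "time_s": time; "qpos": joint angles; "joint_vel": joint speeds; "tau": joint torques, N m; "ee_pos": TCP position; "eef_rot": TCP orientation; "force": force on the tool from outside, world axes, zero at the start; "moment": the same for the moment, N m; "grip_width": finger opening in m; "grip_force": force on a finger pad.
Only numpy, scipy, OpenCV 4.12 (cv2) and the standard library are available. Lean on these libraries where they do the work, as an engineer would, in place of code of your own. Each camera call takes 0.05 s, during which the arm holds its last target. There are 200 camera calls.

### The job

The four blue tube racks came back from the wash in one stack. Take it apart from the top down, setting each rack directly, before touching the next, into the low metal tray of its own shape and size: round, then square, then medium, then long. Each must stand upright and flat inside the lip, centred and squared up with its tray; set them down rather than dropping them, and leave the flask and the yellow jar where they stand.

Things in the scene. Friction and masses are not known exactly. Their poses are not given: they have to be found in the camera images.
- round_rack: Loose blue plastic tube rack, upright, 44 mm tall, a solid body with shallow dark tube holes drawn on its flat top. Round, 36 mm in diameter, 6 holes, about 50 g. At the start the top of the stack, standing on the square rack. Origin: centre of its underside; z up.
- square_rack: Loose blue plastic tube rack, upright, 44 mm tall, a solid body with shallow dark tube holes drawn on its flat top. Square, 46 x 46 mm, 3 x 3 holes, about 90 g. At the start second from the top, standing on the medium rack. Origin: centre of its underside; z up, x and y along its sides.
- medium_rack: Loose blue plastic tube rack, upright, 44 mm tall, a solid body with shallow dark tube holes drawn on its flat top. Oblong, 96 mm (x) x 56 mm (y), 5 x 3 holes, about 170 g. At the start third from the top, standing on the long rack. Origin: centre of its underside; z up, x along its length.
- long_rack: Loose blue plastic tube rack, upright, 44 mm tall, a solid body with shallow dark tube holes drawn on its flat top. Oblong, 140 mm (x) x 64 mm (y), 5 x 2 large holes, about 250 g. At the start the bottom of the stack, standing on the bench. Origin: centre of its underside; z up, x along its length.
- round_tray: Fixed low metal tray on the bench: dark floor 3 mm thick, raised bright lip 4 mm wide, lip top 7 mm above the bench. Round, 64 mm outside and 56 mm inside diameter; the round rack's tray. Origin: centre of its underside, on the bench.
- square_tray: Fixed low metal tray on the bench: dark floor 3 mm thick, raised bright lip 4 mm wide, lip top 7 mm above the bench. Square, 74 x 74 mm outside, 66 x 66 mm inside; the square rack's tray. Origin: centre of its underside, on the bench; x and y along its sides.
- medium_tray: Fixed low metal tray on the bench: dark floor 3 mm thick, raised bright lip 4 mm wide, lip top 7 mm above the bench. Oblong, 124 (x) x 84 (y) mm outside, 116 x 76 mm inside; the medium rack's tray. Origin: centre of its underside, on the bench; x along its length.
- long_tray: Fixed low metal tray on the bench: dark floor 3 mm thick, raised bright lip 4 mm wide, lip top 7 mm above the bench. Oblong, 168 (x) x 92 (y) mm outside, 160 x 84 mm inside; the long rack's tray. Origin: centre of its underside, on the bench; x along its length.
- flask: Bystander: loose conical glass flask, 80 mm across at the base, 112 mm tall. Origin: centre of its underside.
- bottle: Bystander: loose yellow plastic jar, 66 mm in diameter, 115 mm tall. Origin: centre of its underside.
Mind the look-alikes: they are no part of the job. What is shaped like the long_rack but pink is not meant.

How it is judged:
By the outcome, as a careful person would: the job done as asked, in the order asked, and still so for the second after the job is handed in, with the robot touching nothing.
It also fails if it takes over 120 s, if anything falls off the work surface, if the arm or the gripper's body presses on something with over 40 N, if the wrist force passes 120 N, or if a joint passes its speed limit or range.

## Working session

There is one attempt and no reset: what is moved stays moved. The work goes in short steps, Python scripts to look and compute and a tool call to move; the robot and the scene stay as the last step left them, time stands still between calls to the robot, and variables do not carry over. Pictures are saved under pics/ and viewed, at most 14 in all, crops included, and the job is handed in when it is done.

Besides the shell and the picture viewer there is one more tool, called by a JSON object that holds its "method" and its "body", one argument or row to a line. apply_moves: Moves the arm, as the interface text tells. Its arguments: {"type":"object","properties":{"increments":{"type":"array"},"jaw":{"type":"number"},"force":{"type":"number"}},"required":["increments"]}

```bash
mkdir -p pics; ls
python3 - <<'E'
from station import get_obs,camera
import cv2
o=get_obs();print({k:o[k] for k in('time_s','ee_pos','eef_rot','grip_width')})
for n in('scene','top'):
    c=camera(n);cv2.imwrite(f'pics/{n}0.png',c['pixels'][:,:,::-1]);print(n,c['camera_matrix'],c['dist'],c['R'],c['t'])
E
```

```text
pics
{'time_s': 0.0, 'ee_pos': array([0.20540329, 0.5101756 , 0.40406987]), 'eef_rot': array([-3.14037669e+00, -4.89446573e-05,  2.75884958e+00]), 'grip_width': 0.09383527911624251}
scene [[391.82332712   0.         285.59723033]
 [  0.         391.82332712 212.11661573]
 [  0.           0.           1.        ]] [0.01433116 0.         0.         0.         0.        ] [[ 0.82627037  0.56326949 -0.00218403]
 [ 0.304927   -0.45055641 -0.83905807]
 [-0.47359984  0.69262285 -0.54403748]] [-0.4877465  -0.10464802  1.23258597]
top [[440.7766126    0.         274.09632619]
 [  0.         440.7766126  216.22317272]
 [  0.           0.           1.        ]] [0.03723777 0.         0.         0.         0.        ] [[-0.02505326 -0.99968372  0.00218845]
 [-0.97448721  0.02393327 -0.22316335]
 [ 0.22304039 -0.00772359 -0.97477861]] [0.00754202 0.60938039 1.16100596]
```

View pics/scene0.png

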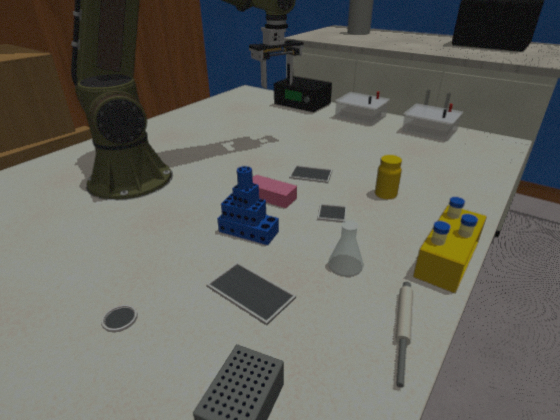

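View pics/top0.png

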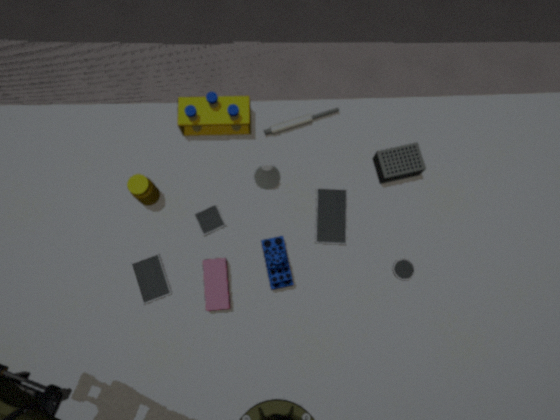

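Scene view: the blue stack is at (248,205), with the pink look-alike right behind it at (272,190). Top view: the stack is at (277,262) and the pink rack at (216,284), which I exclude by colour. The trays are round (403,269), square (209,220), medium (151,278) and long (331,215). The flask is at (266,176) and the jar at (144,190).

```bash
cat > h.py <<'E'
import numpy as np,cv2
from scipy.spatial.transform import Rotation as Ro
from station import get_obs,camera
def grab(name,save=None):
    o=get_obs();c=camera(name)
    if name=='wrist':
        T=np.eye(4);T[:3,:3]=Ro.from_euler('xyz',o['eef_rot']).as_matrix();T[:3,3]=o['ee_pos']
        W=T@c['T_tool_cam'];c['Rw'],c['C']=W[:3,:3],W[:3,3]
    else: c['Rw']=c['R'].T;c['C']=-c['R'].T@c['t']
    if save: cv2.imwrite(f'pics/{save}.png',c['pixels'][:,:,::-1])
    c['hsv']=cv2.cvtColor(c['pixels'],cv2.COLOR_RGB2HSV)
    return c
def cast(c,px,z):
    px=np.asarray(px,float).reshape(-1,1,2)
    n=cv2.undistortPoints(px,c['camera_matrix'],c['dist']).reshape(-1,2)
    d=np.c_[n,np.ones(len(n))]@c['Rw'].T
    return (c['C']+d*((z-c['C'][2])/d[:,2])[:,None])[:,:2]
def proj(c,X):
    R=c['Rw'].T
    return cv2.projectPoints(np.asarray(X,float).reshape(-1,1,3),cv2.Rodrigues(R)[0],-R@c['C'],c['camera_matrix'],c['dist'])[0].reshape(-1,2)
def rects(c,mask,z,amin):
    out=[]
    for k in cv2.findContours(mask.astype(np.uint8),cv2.RETR_EXTERNAL,cv2.CHAIN_APPROX_NONE)[0]:
        if cv2.contourArea(k)<amin: continue
        P=cast(c,k.reshape(-1,2),z)*1000
        (cx,cy),(w,h),a=cv2.minAreaRect(P.astype(np.float32))
        if w<h: w,h,a=h,w,a+90
        out.append((k.reshape(-1,2).mean(0).round(),np.round([cx,cy,w,h,(a+90)%180-90],1)))
    return out
E
python3 - <<'E'
from h import *
c=grab('top');h=c['hsv'];print(c['C'])
dark=(h[...,2]<110)&(h[...,1]<70)
for r in rects(c,dark,.003,150): print('dark',*r)
blue=(h[...,0]>100)&(h[...,0]<130)&(h[...,1]>120)
for r in rects(c,blue,.044,300): print('blue',*r)
print(c['camera_matrix'][0,0])
im=c['pixels'][225:300,240:320,::-1]
cv2.imwrite('pics/stack.png',cv2.resize(im,None,fx=8,fy=8,interpolation=cv2.INTER_CUBIC))
E
```

```text
[0.33507112 0.0019223  1.26769864]
dark [269. 222.] [ 713.1  -28.5 1807.1 1278.4   88.6]
blue [277. 262.] [484.5 -11.8 138.5  61.7  10.2]
440.77661259936355
```

View pics/stack.png

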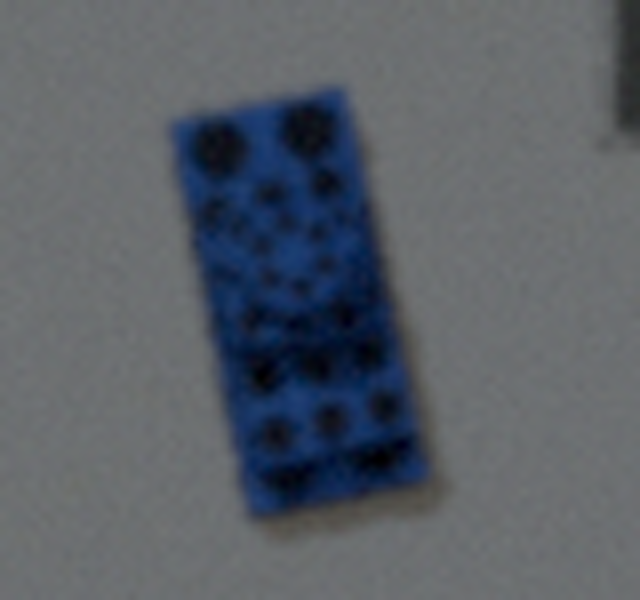

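The crop confirms the blue stack. The six holes of the round rack are near crop (290,240), which is pixel (276,255), and the long rack at the bottom is turned about +10°. Trays next, with a lower threshold.

Run:
```python
from h import *
c=grab('top');h=c['hsv']
print(h[215,331],h[240,360],h[269,403])
dark=(h[...,2]<(int(h[215,331,2])+int(h[240,360,2]))/2)&(h[...,1]<90)
for r in rects(c,dark,.003,120): 
    if r[0][1]>110: print('dark',*r)
print('round approx',cast(c,[[276.3,255.5]],.176))
for n,z in(('sq',.132),('med',.088)):print(n,proj(c,[[.484,-.012,z]]))
yel=(h[...,0]>15)&(h[...,0]<35)&(h[...,1]>150)
for r in rects(c,yel,.1,120): print('yel',*r)
print('flask',cast(c,[[266,180]],.0),cast(c,[[144,190]],.06))
```

```text
[90 31 50] [114  11 112] [95 35 44]
dark [277. 410.] [ 98.8  -2.6 195.7  48.9  88.6]
dark [157. 409.] [103.8 322.9 116.1  37.2  60.8]
dark [108. 401.] [132.9 453.7 174.1  97.7  72.9]
dark [ 33. 392.] [164.7 652.9 212.9  83.5  68.4]
dark [404. 269.] [ 460.9 -373.7   52.5   52.2   41.7]
dark [150. 278.] [453.1 347.4 116.   76.3  19.4]
dark [209. 219.] [620.7 182.4  65.6  65.1 -65.7]
dark [331. 215.] [ 623.7 -175.5  160.6   82.6   -3.5]
dark [267. 178.] [743.3  10.   72.3  65.3 -87.1]
dark [398. 164.] [ 777.1 -387.5  146.7  108.8  -78.7]
dark [301. 123.] [ 919.9 -101.4  242.1   24.1  -73. ]
round approx [[ 0.48445753 -0.00969884]]
sq [[277.07402108 257.97481803]]
med [[276.9303057  260.12192039]]
yel [143. 189.] [687.2 351.2  97.7  55.5  44. ]
yel [215. 115.] [902.7 158.6 203.9 117.1  90. ]
flask [[0.73740554 0.01341031]] [[0.69679671 0.35955437]]
```

```bash
cat > plan.py <<'E'
import sys
from h import *
# usage: plan.py x y zTCP(mm) yaw(deg) -> turn first, then shift in tool axes
def plan(x,y,z,yaw):
    o=get_obs();r,p,w=o['eef_rot'];w=np.degrees(w);d=(yaw-w+180)%360-180
    R=Ro.from_euler('xyz',[r,p,np.radians(w+d)]).as_matrix()
    s=R.T@(np.array([x,y,z])-o['ee_pos']*1000)
    print('pos',np.round(o['ee_pos']*1000,1),'rpy',np.round(np.degrees(o['eef_rot']),2),'q',np.round(o['qpos'],2),'t',round(o['time_s'],1))
    print('az total (units)',round(-d/5,2),' shift units tx,ty,tz',np.round(s/30,3))
if __name__=='__main__': plan(*map(float,sys.argv[1:]))
E
python3 plan.py 484 -12 450 190.2
```

```text
pos [205.4 510.2 404.3] rpy [-179.96   -0.    158.07] q [ 1.12  0.3   1.52  0.    1.32 -0.07] t 0.2
az total (units) -6.43  shift units tx,ty,tz [ -6.057 -18.776  -1.511]
```

{"method": "apply_moves", "body": {
  "increments": [
    {"az": -0.92, "tz": -0.22},
    {"az": -0.92, "tz": -0.22},
    {"az": -0.92, "tz": -0.22},
    {"az": -0.92, "tz": -0.22},
    {"az": -0.92, "tz": -0.22},
    {"az": -0.92, "tz": -0.22},
    {"az": -0.91, "tz": -0.2}
  ],
  "jaw": 0
}}

```text
schema error: expected keys tx, ty, tz, ax, ay, az
```

{"method": "apply_moves", "body": {
  "increments": [
    {"tx": -0.3, "ty": -0.94},
    {"tx": -0.3, "ty": -0.94},
    {"tx": -0.3, "ty": -0.94},
    {"tx": -0.3, "ty": -0.94},
    {"tx": -0.3, "ty": -0.94},
    {"tx": -0.3, "ty": -0.94},
    {"tx": -0.3, "ty": -0.94},
    {"tx": -0.3, "ty": -0.94},
    {"tx": -0.3, "ty": -0.94},
    {"tx": -0.3, "ty": -0.94}
  ]
}}

```text
schema error: expected keys tx, ty, tz, ax, ay, az
```

{"method": "apply_moves", "body": {
  "increments": [
    {"tx": -0.3, "ty": -0.94},
    {"tx": -0.3, "ty": -0.94},
    {"tx": -0.3, "ty": -0.94},
    {"tx": -0.3, "ty": -0.94},
    {"tx": -0.3, "ty": -0.94},
    {"tx": -0.3, "ty": -0.94},
    {"tx": -0.3, "ty": -0.94},
    {"tx": -0.3, "ty": -0.94},
    {"tx": -0.3, "ty": -0.94},
    {"tx": -0.3, "ty": -0.94},
    {},
    {}
  ]
}}

```text
schema error: expected keys tx, ty, tz, ax, ay, az
```

Run:
```python
from h import *
c=grab('wrist','w1');o=get_obs();print(o['ee_pos'],np.degrees(o['eef_rot']),o['qpos'],o['force'],c['C'],c['camera_matrix'],c['dist'],c['T_tool_cam'])
```

```text
[0.20542633 0.51018284 0.40438186] [-1.79969806e+02  2.75207267e-04  1.58068661e+02] [ 1.12141455e+00  3.00182341e-01  1.52125692e+00 -4.11479009e-05
  1.32067889e+00 -6.65975090e-02] [ 0.03660189 -0.49518269 -0.70682153] [0.12638319 0.5412187  0.38399117] [[304.16262791   0.         276.52149945]
 [  0.         304.16262791 212.64720865]
 [  0.           0.           1.        ]] [-0.06962385  0.          0.          0.          0.        ] [[ 1.56239436e-05 -9.57229764e-01 -2.89328841e-01  8.49181987e-02]
 [ 9.99999983e-01  6.88904493e-05 -1.73919907e-04 -7.12438476e-04]
 [ 1.86413306e-04 -2.89328833e-01  9.57229749e-01  2.03320909e-02]
 [ 0.00000000e+00  0.00000000e+00  0.00000000e+00  1.00000000e+00]]
```

View pics/w1.png

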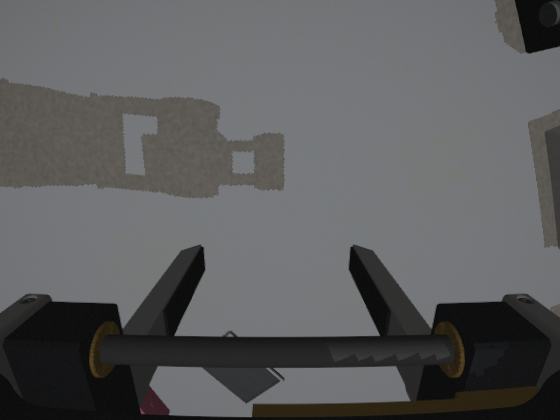

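The wrist picture was taken at the unmoved start pose, because every row needs all six keys. It shows the fingers at (190,260) and (370,260), with open bench above. I'll resend with full rows.

{"method": "apply_moves", "body": {
  "increments": [
    {"tx": 0, "ty": 0, "tz": -0.22, "ax": 0, "ay": 0, "az": -0.92},
    {"tx": 0, "ty": 0, "tz": -0.22, "ax": 0, "ay": 0, "az": -0.92},
    {"tx": 0, "ty": 0, "tz": -0.22, "ax": 0, "ay": 0, "az": -0.92},
    {"tx": 0, "ty": 0, "tz": -0.22, "ax": 0, "ay": 0, "az": -0.92},
    {"tx": 0, "ty": 0, "tz": -0.22, "ax": 0, "ay": 0, "az": -0.92},
    {"tx": 0, "ty": 0, "tz": -0.22, "ax": 0, "ay": 0, "az": -0.92},
    {"tx": 0, "ty": 0, "tz": -0.2, "ax": 0, "ay": 0, "az": -0.91}
  ],
  "jaw": 0
}}

```text
time_s: 1.12
ee_pos: [0.2054, 0.5102, 0.4504]
eef_rot: [-3.141, -0.0, -2.961]
force: [0.3, -0.1, 0.1]
grip_width: 0.0943
grip_force: 0.0
```

{"method": "apply_moves", "body": {
  "increments": [
    {"tx": -0.37, "ty": -0.94, "tz": 0, "ax": 0, "ay": 0, "az": 0},
    {"tx": -0.37, "ty": -0.94, "tz": 0, "ax": 0, "ay": 0, "az": 0},
    {"tx": -0.37, "ty": -0.94, "tz": 0, "ax": 0, "ay": 0, "az": 0},
    {"tx": -0.37, "ty": -0.94, "tz": 0, "ax": 0, "ay": 0, "az": 0},
    {"tx": -0.37, "ty": -0.94, "tz": 0, "ax": 0, "ay": 0, "az": 0},
    {"tx": -0.37, "ty": -0.94, "tz": 0, "ax": 0, "ay": 0, "az": 0},
    {"tx": -0.37, "ty": -0.94, "tz": 0, "ax": 0, "ay": 0, "az": 0},
    {"tx": -0.37, "ty": -0.94, "tz": 0, "ax": 0, "ay": 0, "az": 0},
    {"tx": -0.37, "ty": -0.94, "tz": 0, "ax": 0, "ay": 0, "az": 0},
    {"tx": -0.37, "ty": -0.94, "tz": 0, "ax": 0, "ay": 0, "az": 0}
  ]
}}

```text
time_s: 2.38
ee_pos: [0.3651, 0.2514, 0.4503]
eef_rot: [3.142, 0.0, -2.963]
force: [0.4, 0.2, 0.1]
grip_width: 0.0939
grip_force: 0.0
```

{"method": "apply_moves", "body": {
  "increments": [
    {"tx": -0.37, "ty": -0.94, "tz": 0, "ax": 0, "ay": 0, "az": 0},
    {"tx": -0.37, "ty": -0.94, "tz": 0, "ax": 0, "ay": 0, "az": 0},
    {"tx": -0.37, "ty": -0.94, "tz": 0, "ax": 0, "ay": 0, "az": 0},
    {"tx": -0.37, "ty": -0.94, "tz": 0, "ax": 0, "ay": 0, "az": 0},
    {"tx": -0.37, "ty": -0.94, "tz": 0, "ax": 0, "ay": 0, "az": 0},
    {"tx": -0.37, "ty": -0.94, "tz": 0, "ax": 0, "ay": 0, "az": 0},
    {"tx": -0.37, "ty": -0.94, "tz": 0, "ax": 0, "ay": 0, "az": 0},
    {"tx": -0.37, "ty": -0.94, "tz": 0, "ax": 0, "ay": 0, "az": 0},
    {"tx": -0.37, "ty": -0.94, "tz": 0, "ax": 0, "ay": 0, "az": 0},
    {"tx": -0.37, "ty": -0.94, "tz": 0, "ax": 0, "ay": 0, "az": 0},
    {"tx": 0, "ty": 0, "tz": 0, "ax": 0, "ay": 0, "az": 0},
    {"tx": 0, "ty": 0, "tz": 0, "ax": 0, "ay": 0, "az": 0}
  ]
}}

```text
time_s: 3.88
ee_pos: [0.5237, -0.0051, 0.4501]
eef_rot: [3.141, -0.0, -2.963]
force: [0.0, -0.4, -1.4]
grip_width: 0.0938
grip_force: 0.0
```

Run:
```python
from h import *
c=grab('wrist','w2');o=get_obs();print(o['ee_pos'],np.degrees(o['eef_rot']),o['qpos'],o['force'],c['C'])
```

```text
[ 0.52364624 -0.00487268  0.45027647] [ 1.79992320e+02 -3.53464694e-03 -1.69752912e+02] [-7.92691122e-02  2.08627132e-01  1.52864825e+00  1.15450294e-04
  1.40441114e+00 -1.82892999e+00] [0.4852711  0.62199971 0.52452484] [ 0.43987724 -0.02083016  0.42981908]
```

View pics/w2.png

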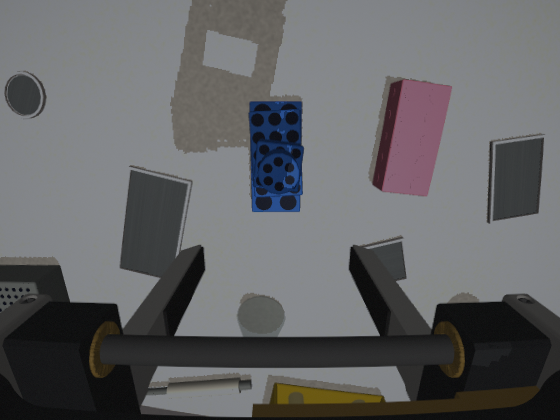

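The wrist view shows the stack at (277,155) with the round top's holes near (277,172). The pink rack is clear at (415,138), and the flask top is at (260,310). I'll find the hole blobs in an enlarged crop.

```bash
cat > holes.py <<'E'
from h import *
def holes(c,x0,x1,y0,y1,save=None,f=8):
    im=cv2.resize(c['pixels'][y0:y1,x0:x1],None,fx=f,fy=f,interpolation=cv2.INTER_CUBIC)
    h=cv2.cvtColor(im,cv2.COLOR_RGB2HSV)[...,2]
    m=cv2.adaptiveThreshold(cv2.GaussianBlur(h,(0,0),3),255,cv2.ADAPTIVE_THRESH_MEAN_C,cv2.THRESH_BINARY_INV,6*f+1,18)
    out=[]
    n,l,s,ct=cv2.connectedComponentsWithStats(m)
    for i in range(1,n):
        a=s[i,4]/f/f
        if a>4: out.append(((ct[i]+.5)/f-.5+[x0,y0],a,s[i,2:4]/f))
    if save:
        v=im.copy()
        for p,a,_ in out: cv2.circle(v,tuple(int(q) for q in ((p-[x0,y0]+.5)*f)),3,(255,255,0),-1)
        cv2.imwrite(f'pics/{save}.png',v[:,:,::-1])
    return out
E
python3 - <<'E'
from holes import *
c=grab('wrist')
for p,a,s in holes(c,240,312,95,215,'w2c',f=5): print(p.round(1),round(a),s.round(1),(cast(c,[p],.176)*1000).round(1))
E
```

```text
[287.6 107.1] 41 [16.4  5.4] [[427.4 -13.8]]
[267.5 108. ] 11 [5.  4.8] [[431.  -29.5]]
[257.1 108.7] 14 [9.2 4.8] [[433.  -37.6]]
[289.9 116.9] 35 [11.  11.8] [[434.5 -10.6]]
[274.8 118.2] 40 [12.  11.6] [[437.7 -22.3]]
[257.9 119.4] 29 [11.  11.4] [[441.  -35.6]]
[300.3 124.9] 15 [ 1.8 15.8] [[439.1  -1.2]]
[291.6 134. ] 22 [11.2  9.4] [[447.4  -6.8]]
[276.  134.2] 27 [11.4  8.8] [[449.8 -19.2]]
[258.9 134.3] 16 [10.8  5.8] [[452.4 -32.9]]
[254.8 141. ] 7 [3.4 5. ] [[458.2 -35.3]]
[299.6 144.5] 5 [3.4 2.6] [[454.5   1.3]]
[263.1 148.1] 20 [8.6 8. ] [[462.8 -27.6]]
[279.7 147.6] 9 [6.8 2.4] [[459.9 -14.3]]
[295.8 152.1] 23 [8.  8.8] [[461.1  -0.5]]
[254.5 154.7] 13 [2.4 8. ] [[469.3 -33.8]]
[277.7 161.3] 30 [8.4 8.2] [[471.3 -13.9]]
[258.6 163.7] 12 [4.  6.8] [[476.1 -29.2]]
[288.8 167.2] 39 [8.6 8.4] [[474.4  -3.9]]
[300.  170.8] 23 [ 2.6 13.2] [[475.7   5.9]]
[267.1 168.2] 30 [8.4 8. ] [[478.5 -21.6]]
[289.2 179.7] 38 [8.8 8. ] [[484.7  -1.6]]
[257.6 181.1] 20 [4.8 8.2] [[490.7 -27.6]]
[267.6 180.4] 29 [8.2 7.8] [[488.6 -19.4]]
[296.5 187.2] 32 [10.2 15.6] [[490.    5.8]]
[278.8 186.1] 33 [8.6 8. ] [[491.7  -9.3]]
[250.9 195.3] 17 [ 2.  16.6] [[503.9 -31.4]]
[260.5 191.3] 28 [10.8  6.6] [[499.  -23.8]]
[287.5 202.1] 72 [15.8 13.6] [[504.3   0.7]]
[263.2 202.7] 70 [16.  12.8] [[508.5 -19.8]]
```

View pics/w2c.png

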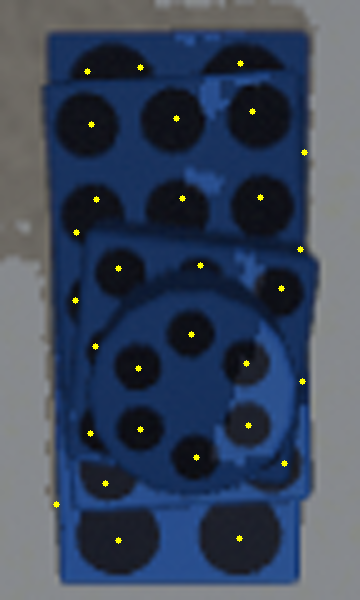

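The crop shows the six round holes at crop (190,333), (246,362), (249,425), (196,457), (140,428) and (138,367). The opposite pairs agree on a centre of (481.5,-11.6) mm.

```bash
python3 plan.py 481.5 -11.6 340 190.2
```

```text
pos [523.6  -4.8 450.4] rpy [ 1.8000e+02  1.0000e-02 -1.6974e+02] q [-0.08  0.21  1.53  0.    1.4  -1.83] t 4.0
az total (units) 0.01  shift units tx,ty,tz [1.423 0.025 3.679]
```

{"method": "apply_moves", "body": {
  "increments": [
    {"tx": 0.71, "ty": 0.01, "tz": 0, "ax": 0, "ay": 0, "az": 0},
    {"tx": 0.71, "ty": 0.01, "tz": 0, "ax": 0, "ay": 0, "az": 0},
    {"tx": 0, "ty": 0, "tz": 0.6, "ax": 0, "ay": 0, "az": 0},
    {"tx": 0, "ty": 0, "tz": 0.6, "ax": 0, "ay": 0, "az": 0},
    {"tx": 0, "ty": 0, "tz": 0.6, "ax": 0, "ay": 0, "az": 0},
    {"tx": 0, "ty": 0, "tz": 0.6, "ax": 0, "ay": 0, "az": 0},
    {"tx": 0, "ty": 0, "tz": 0.6, "ax": 0, "ay": 0, "az": 0},
    {"tx": 0, "ty": 0, "tz": 0.34, "ax": 0, "ay": 0, "az": 0},
    {"tx": 0, "ty": 0, "tz": 0.34, "ax": 0, "ay": 0, "az": 0},
    {"tx": 0, "ty": 0, "tz": 0, "ax": 0, "ay": 0, "az": 0},
    {"tx": 0, "ty": 0, "tz": 0, "ax": 0, "ay": 0, "az": 0}
  ]
}}

```text
time_s: 5.35
ee_pos: [0.482, -0.0124, 0.3403]
eef_rot: [-3.141, 0.001, -2.963]
force: [0.3, -0.0, 0.2]
grip_width: 0.0936
grip_force: 0.0
```

{"method": "apply_moves", "body": {
  "increments": [
    {"tx": 0, "ty": 0, "tz": 0, "ax": 0, "ay": 0, "az": 0},
    {"tx": 0, "ty": 0, "tz": 0, "ax": 0, "ay": 0, "az": 0},
    {"tx": 0, "ty": 0, "tz": 0, "ax": 0, "ay": 0, "az": 0},
    {"tx": 0, "ty": 0, "tz": 0, "ax": 0, "ay": 0, "az": 0},
    {"tx": 0, "ty": 0, "tz": 0, "ax": 0, "ay": 0, "az": 0},
    {"tx": 0, "ty": 0, "tz": 0, "ax": 0, "ay": 0, "az": 0},
    {"tx": 0, "ty": 0, "tz": 0, "ax": 0, "ay": 0, "az": 0},
    {"tx": 0, "ty": 0, "tz": 0, "ax": 0, "ay": 0, "az": 0}
  ],
  "jaw": 1,
  "force": 15
}}

```text
time_s: 6.35
ee_pos: [0.4819, -0.0124, 0.3398]
eef_rot: [3.142, -0.0, -2.963]
force: [0.1, -1.1, -0.6]
grip_width: 0.0361
grip_force: 15.0
```

The round rack is held at 36 mm. Lifting and turning.

{"method": "apply_moves", "body": {
  "increments": [
    {"tx": 0, "ty": 0, "tz": -0.3, "ax": 0, "ay": 0, "az": 0},
    {"tx": 0, "ty": 0, "tz": -0.5, "ax": 0, "ay": 0, "az": 0},
    {"tx": 0, "ty": 0, "tz": -0.5, "ax": 0, "ay": 0, "az": 0},
    {"tx": 0, "ty": 0, "tz": 0, "ax": 0, "ay": 0, "az": 0.9},
    {"tx": 0, "ty": 0, "tz": 0, "ax": 0, "ay": 0, "az": 0.9},
    {"tx": 0, "ty": 0, "tz": 0, "ax": 0, "ay": 0, "az": 0.9},
    {"tx": 0, "ty": 0, "tz": 0, "ax": 0, "ay": 0, "az": 0.9},
    {"tx": 0, "ty": 0, "tz": 0, "ax": 0, "ay": 0, "az": 0.9},
    {"tx": 0, "ty": 0, "tz": 0, "ax": 0, "ay": 0, "az": 0.9},
    {"tx": 0, "ty": 0, "tz": 0, "ax": 0, "ay": 0, "az": 0.9},
    {"tx": 0, "ty": 0, "tz": 0, "ax": 0, "ay": 0, "az": 0.9},
    {"tx": 0, "ty": 0, "tz": 0, "ax": 0, "ay": 0, "az": 0.8}
  ]
}}

```text
time_s: 7.85
ee_pos: [0.4819, -0.0125, 0.3799]
eef_rot: [3.141, 0.001, 2.619]
force: [0.7, 0.4, -0.8]
grip_width: 0.0357
grip_force: 15.0
```

```bash
python3 plan.py 504 -399 379 150.2
```

```text
pos [481.9 -12.5 379.9] rpy [1.7998e+02 5.0000e-02 1.5008e+02] q [-0.1   0.17  1.74 -0.    1.23 -1.15] t 7.8
az total (units) -0.02  shift units tx,ty,tz [ -7.041 -10.815   0.032]
```

{"method": "apply_moves", "body": {
  "increments": [
    {"tx": -0.59, "ty": -0.9, "tz": 0, "ax": 0, "ay": 0, "az": 0},
    {"tx": -0.59, "ty": -0.9, "tz": 0, "ax": 0, "ay": 0, "az": 0},
    {"tx": -0.59, "ty": -0.9, "tz": 0, "ax": 0, "ay": 0, "az": 0},
    {"tx": -0.59, "ty": -0.9, "tz": 0, "ax": 0, "ay": 0, "az": 0},
    {"tx": -0.59, "ty": -0.9, "tz": 0, "ax": 0, "ay": 0, "az": 0},
    {"tx": -0.59, "ty": -0.9, "tz": 0, "ax": 0, "ay": 0, "az": 0},
    {"tx": -0.59, "ty": -0.9, "tz": 0, "ax": 0, "ay": 0, "az": 0},
    {"tx": -0.59, "ty": -0.9, "tz": 0, "ax": 0, "ay": 0, "az": 0},
    {"tx": -0.59, "ty": -0.9, "tz": 0, "ax": 0, "ay": 0, "az": 0},
    {"tx": -0.59, "ty": -0.9, "tz": 0, "ax": 0, "ay": 0, "az": 0},
    {"tx": -0.59, "ty": -0.9, "tz": 0, "ax": 0, "ay": 0, "az": 0},
    {"tx": -0.59, "ty": -0.9, "tz": 0, "ax": 0, "ay": 0, "az": 0}
  ]
}}

```text
time_s: 9.35
ee_pos: [0.5053, -0.4002, 0.38]
eef_rot: [-3.141, 0.001, 2.622]
force: [0.8, 0.4, -0.7]
grip_width: 0.0363
grip_force: 15.0
```

{"method": "apply_moves", "body": {
  "increments": [
    {"tx": 0, "ty": 0, "tz": 0, "ax": 0, "ay": 0, "az": 0}
  ]
}}

```text
time_s: 9.48
ee_pos: [0.5049, -0.4008, 0.3793]
eef_rot: [-3.141, 0.0, 2.62]
force: [-0.1, 0.2, -1.1]
grip_width: 0.0358
grip_force: 15.0
```

Run:
```python
from h import *
c=grab('wrist','w3');o=get_obs();h=c['hsv'][...,2]
print(o['ee_pos'],proj(c,[[.461,-.374,.003]]))
p=proj(c,[[.461,-.374,.003]])[0].astype(int);print(h[p[1]-5:p[1]+5,p[0]-5:p[0]+5].mean())
m=(h<80)
for r in rects(c,m,.003,300): print(*r)
```

```text
[ 0.50514061 -0.39969228  0.37922519] [[278.42951552 151.08293345]]
45.3
[278. 352.] [ 705.9 -509.3 1007.2  365.9   60. ]
[276. 154.] [ 460.4 -376.6   53.9   52.1  -64.8]
[482. 184.] [ 623.9 -176.1  160.8   84.3   -4.3]
[549.  26.] [487.5 -29.4  85.   37.4   9.7]
```

View pics/w3.png

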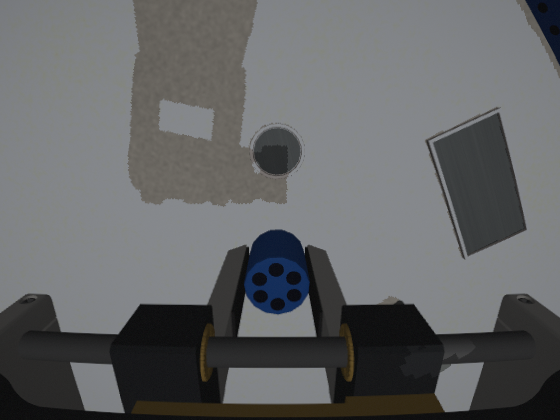

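The wrist view shows the round rack gripped level with its top at (277,283), and the round tray at (277,150) with part of the shadow falling on it. I'll refine the tray centre from its bright lip ring.

Run:
```python
from h import *
c=grab('wrist');h=cv2.GaussianBlur(c['hsv'][...,2],(0,0),.7).astype(float)
# radial: strongest dark->bright step (floor/lip inner edge) then the lip's outer edge, in world at z=.007/.003
c0=np.array([.4606,-.375])
from scipy.ndimage import map_coordinates
r=np.arange(.015,.042,.0005);inner=[];prof=[]
for a in np.radians(np.arange(0,360,5)):
    P=c0+r[:,None]*[np.cos(a),np.sin(a)]
    q=proj(c,np.c_[P,np.full(len(r),.007)]);v=map_coordinates(h,[q[:,1],q[:,0]],order=1)
    g=np.gradient(v);i=g.argmax();inner.append(P[i]);prof.append(r[i])
inner=np.array(inner);print(np.round(np.array(prof)*1000,1))
(x,y),(w,hh),an=cv2.fitEllipse((inner*1000).astype(np.float32));print(x,y,w,hh)
for z in(.003,.007):
  for t in(60,70,90,100): print(z,t,[ (k[1]) for k in rects(c,c['hsv'][...,2]<t,z,300) if abs(k[1][0]-460)<15])
```

```text
[25.5 27.5 27.5 27.5 27.5 27.5 27.5 27.5 27.  27.5 27.  27.5 27.5 27.5
 27.5 26.  27.5 27.5 27.5 27.5 26.5 27.5 27.5 26.  27.  27.5 27.5 26.
 27.5 27.  28.  27.  27.5 27.5 27.5 27.5 27.5 27.5 27.  27.5 28.  29.
 27.5 27.5 29.  27.  29.  27.5 27.5 28.5 29.  27.5 27.  27.  26.5 26.5
 26.  28.5 28.5 26.5 26.  26.  26.5 26.  27.5 26.  26.  27.  27.5 25.5
 25.5 27. ]
460.17901611328125 -375.03582763671875 53.57564926147461 55.508033752441406
0.003 60 [array([ 464.8, -385.4,   39.7,   35.6,   63.7])]
0.003 70 [array([ 460.5, -376.1,   51.9,   51.2,  -45.1])]
0.003 90 [array([ 461.1, -376.5,   54.6,   53.4,   87. ])]
0.003 100 [array([ 460.9, -375.7,   56.1,   54.7,  -83.9])]
0.007 60 [array([ 464.4, -385.1,   39.2,   35.2,   63.7])]
0.007 70 [array([ 460.2, -375.9,   51.4,   50.6,  -45.1])]
0.007 90 [array([ 460.7, -376.3,   54. ,   52.8,   87. ])]
0.007 100 [array([ 460.5, -375.5,   55.5,   54.1,  -83.9])]
```

```bash
python3 plan.py 460.5 -375.5 211.5 150.2
```

```text
pos [ 505.3 -399.   379.3] rpy [1.7999e+02 1.0000e-02 1.5020e+02] q [-0.73  0.53  1.26  0.    1.35 -1.78] t 9.6
az total (units) 0.0  shift units tx,ty,tz [ 1.685 -0.063  5.593]
```

{"method": "apply_moves", "body": {
  "increments": [
    {"tx": 0.56, "ty": -0.02, "tz": 0, "ax": 0, "ay": 0, "az": 0},
    {"tx": 0.56, "ty": -0.02, "tz": 0, "ax": 0, "ay": 0, "az": 0},
    {"tx": 0.56, "ty": -0.02, "tz": 0, "ax": 0, "ay": 0, "az": 0},
    {"tx": 0, "ty": 0, "tz": 0.8, "ax": 0, "ay": 0, "az": 0},
    {"tx": 0, "ty": 0, "tz": 0.8, "ax": 0, "ay": 0, "az": 0},
    {"tx": 0, "ty": 0, "tz": 0.8, "ax": 0, "ay": 0, "az": 0},
    {"tx": 0, "ty": 0, "tz": 0.8, "ax": 0, "ay": 0, "az": 0},
    {"tx": 0, "ty": 0, "tz": 0.8, "ax": 0, "ay": 0, "az": 0},
    {"tx": 0, "ty": 0, "tz": 0.8, "ax": 0, "ay": 0, "az": 0},
    {"tx": 0, "ty": 0, "tz": 0.4, "ax": 0, "ay": 0, "az": 0},
    {"tx": 0, "ty": 0, "tz": 0, "ax": 0, "ay": 0, "az": 0}
  ]
}}

```text
time_s: 10.95
ee_pos: [0.4608, -0.3753, 0.2229]
eef_rot: [3.141, -0.001, 2.622]
force: [0.5, 0.2, 0.8]
grip_width: 0.0353
grip_force: 15.0
```

```bash
python3 plan.py 460.5 -375.5 211.5 150.2
```

```text
pos [ 460.8 -375.3  222.9] rpy [ 1.7999e+02 -4.0000e-02  1.5025e+02] q [-0.75  0.6   1.54  0.    1.   -1.8 ] t 10.9
az total (units) 0.01  shift units tx,ty,tz [ 0.006 -0.012  0.379]
```

{"method": "apply_moves", "body": {
  "increments": [
    {"tx": 0, "ty": 0, "tz": 0.12, "ax": 0, "ay": 0, "az": 0},
    {"tx": 0, "ty": 0, "tz": 0.12, "ax": 0, "ay": 0, "az": 0},
    {"tx": 0, "ty": 0, "tz": 0.08, "ax": 0, "ay": 0, "az": 0},
    {"tx": 0, "ty": 0, "tz": 0.03, "ax": 0, "ay": 0, "az": 0},
    {"tx": 0, "ty": 0, "tz": 0.03, "ax": 0, "ay": 0, "az": 0},
    {"tx": 0, "ty": 0, "tz": 0, "ax": 0, "ay": 0, "az": 0}
  ]
}}

```text
time_s: 11.7
ee_pos: [0.4607, -0.3757, 0.2114]
eef_rot: [3.142, -0.0, 2.622]
force: [0.2, 0.8, -1.4]
grip_width: 0.0359
grip_force: 15.0
```

{"method": "apply_moves", "body": {
  "increments": [
    {"tx": 0, "ty": 0, "tz": 0.02, "ax": 0, "ay": 0, "az": 0},
    {"tx": 0, "ty": 0, "tz": 0, "ax": 0, "ay": 0, "az": 0}
  ]
}}

```text
time_s: 11.95
ee_pos: [0.4607, -0.3757, 0.2109]
eef_rot: [-3.142, 0.0, 2.622]
force: [-0.2, 0.2, -0.6]
grip_width: 0.0355
grip_force: 15.0
```

{"method": "apply_moves", "body": {
  "increments": [
    {"tx": 0, "ty": 0, "tz": 0.02, "ax": 0, "ay": 0, "az": 0},
    {"tx": 0, "ty": 0, "tz": 0, "ax": 0, "ay": 0, "az": 0}
  ]
}}

```text
time_s: 12.2
ee_pos: [0.4607, -0.3757, 0.2108]
eef_rot: [-3.142, 0.0, 2.622]
force: [-2.6, 1.4, 5.1]
grip_width: 0.0354
grip_force: 15.0
```

Contact felt (5 N). Releasing and rising.

{"method": "apply_moves", "body": {
  "increments": [
    {"tx": 0, "ty": 0, "tz": 0, "ax": 0, "ay": 0, "az": 0},
    {"tx": 0, "ty": 0, "tz": 0, "ax": 0, "ay": 0, "az": 0},
    {"tx": 0, "ty": 0, "tz": 0, "ax": 0, "ay": 0, "az": 0},
    {"tx": 0, "ty": 0, "tz": 0, "ax": 0, "ay": 0, "az": 0},
    {"tx": 0, "ty": 0, "tz": -0.3, "ax": 0, "ay": 0, "az": 0},
    {"tx": 0, "ty": 0, "tz": -0.8, "ax": 0, "ay": 0, "az": 0},
    {"tx": 0, "ty": 0, "tz": -0.95, "ax": 0, "ay": 0, "az": 0},
    {"tx": 0, "ty": 0, "tz": -0.95, "ax": 0, "ay": 0, "az": 0},
    {"tx": 0, "ty": 0, "tz": -0.95, "ax": 0, "ay": 0, "az": 0},
    {"tx": 0, "ty": 0, "tz": -0.95, "ax": 0, "ay": 0, "az": 0},
    {"tx": 0, "ty": 0, "tz": -0.95, "ax": 0, "ay": 0, "az": 0}
  ],
  "jaw": 0.2
}}

```text
time_s: 13.58
ee_pos: [0.4605, -0.3755, 0.3874]
eef_rot: [-3.141, 0.001, 2.622]
force: [1.2, 0.1, 0.4]
grip_width: 0.0754
grip_force: 0.0
```

{"method": "apply_moves", "body": {
  "increments": [
    {"tx": -0.8, "ty": 0, "tz": -0.5, "ax": 0, "ay": 0, "az": 0},
    {"tx": -0.8, "ty": 0, "tz": -0.5, "ax": 0, "ay": 0, "az": 0},
    {"tx": 0, "ty": 0, "tz": 0, "ax": 0, "ay": 0, "az": 0},
    {"tx": 0, "ty": 0, "tz": 0, "ax": 0, "ay": 0, "az": 0}
  ]
}}

```text
time_s: 14.08
ee_pos: [0.5019, -0.3993, 0.4153]
eef_rot: [3.141, -0.001, 2.622]
force: [-0.4, 1.6, -0.1]
grip_width: 0.0748
grip_force: 0.0
```

```bash
python3 - <<'E'
from holes import *
c=grab('wrist');o=get_obs();print(o['ee_pos'],np.degrees(o['eef_rot']))
p=proj(c,[[.4605,-.3755,.047]])[0].astype(int);print(p)
for q,a,s in holes(c,p[0]-40,p[0]+40,p[1]-40,p[1]+40,'w4',f=7): print(q.round(1),round(a),s.round(1),(cast(c,[q],.047)*1000).round(1))
E
python3 plan.py 530 -16 430 190.2
```

```text
[ 0.50187656 -0.39924956  0.41529778] [ 1.79989534e+02 -6.02370468e-02  1.50214524e+02]
[277 155]
[278.4 140.3] 24 [22.   6.9] [[ 446.5 -366. ]]
[276.1 146.4] 27 [6.3 6. ] [[ 451.2 -371.7]]
[284.5 150.7] 27 [6.1 6. ] [[ 460.  -365.8]]
[268.3 151.4] 25 [6.  6.1] [[ 451.6 -382. ]]
[292.4 155.7] 8 [1.3 8.1] [[ 469.4 -360.7]]
[284.8 160.1] 25 [6.4 5.9] [[ 469.5 -370.7]]
[268.6 160.8] 22 [5.7 5.4] [[ 460.9 -387. ]]
[269.3 168.8] 27 [21.  12.1] [[ 469.2 -391. ]]
[276.8 165.1] 23 [6.1 5.7] [[ 469.8 -381.4]]
pos [ 501.9 -399.2  415.3] rpy [ 1.7999e+02 -6.0000e-02  1.5021e+02] q [-0.73  0.5   1.22 -0.    1.42 -1.78] t 14.1
az total (units) -8.0  shift units tx,ty,tz [-3.184 12.407 -0.491]
```

View pics/w4.png

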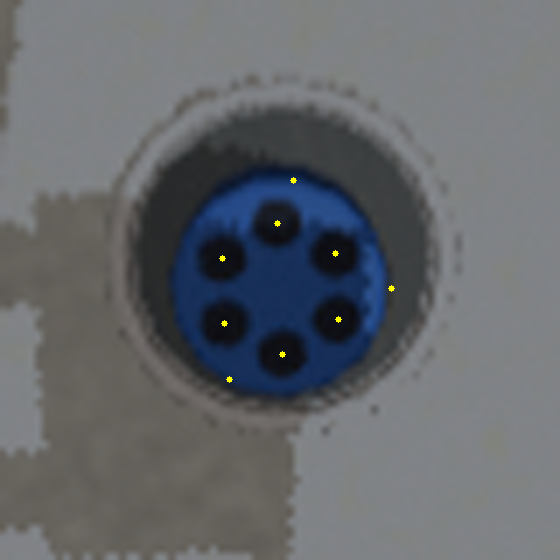

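The round rack sits flat inside its lip: rack centre (460.5,-376.5) against tray (460.5,-375.5). Back to the stack.

{"method": "apply_moves", "body": {
  "increments": [
    {"tx": 0.46, "ty": 0.96, "tz": -0.04, "ax": 0, "ay": 0, "az": 0},
    {"tx": 0.46, "ty": 0.96, "tz": -0.04, "ax": 0, "ay": 0, "az": 0},
    {"tx": 0.46, "ty": 0.96, "tz": -0.04, "ax": 0, "ay": 0, "az": 0},
    {"tx": 0.46, "ty": 0.96, "tz": -0.04, "ax": 0, "ay": 0, "az": 0},
    {"tx": 0.46, "ty": 0.96, "tz": -0.04, "ax": 0, "ay": 0, "az": 0},
    {"tx": 0.46, "ty": 0.96, "tz": -0.04, "ax": 0, "ay": 0, "az": 0},
    {"tx": 0.46, "ty": 0.96, "tz": -0.04, "ax": 0, "ay": 0, "az": 0},
    {"tx": 0.46, "ty": 0.96, "tz": -0.04, "ax": 0, "ay": 0, "az": 0},
    {"tx": 0.46, "ty": 0.96, "tz": -0.04, "ax": 0, "ay": 0, "az": 0},
    {"tx": 0.46, "ty": 0.96, "tz": -0.04, "ax": 0, "ay": 0, "az": 0},
    {"tx": 0.46, "ty": 0.96, "tz": -0.04, "ax": 0, "ay": 0, "az": 0},
    {"tx": 0.46, "ty": 0.96, "tz": -0.04, "ax": 0, "ay": 0, "az": 0}
  ]
}}

```text
time_s: 15.62
ee_pos: [0.5296, -0.0163, 0.43]
eef_rot: [-3.141, -0.0, 2.622]
force: [0.4, 0.1, -0.1]
grip_width: 0.0754
grip_force: 0.0
```

{"method": "apply_moves", "body": {
  "increments": [
    {"tx": 0, "ty": 0, "tz": 0, "ax": 0, "ay": 0, "az": -0.9},
    {"tx": 0, "ty": 0, "tz": 0, "ax": 0, "ay": 0, "az": -0.9},
    {"tx": 0, "ty": 0, "tz": 0, "ax": 0, "ay": 0, "az": -0.9},
    {"tx": 0, "ty": 0, "tz": 0, "ax": 0, "ay": 0, "az": -0.9},
    {"tx": 0, "ty": 0, "tz": 0, "ax": 0, "ay": 0, "az": -0.9},
    {"tx": 0, "ty": 0, "tz": 0, "ax": 0, "ay": 0, "az": -0.9},
    {"tx": 0, "ty": 0, "tz": 0, "ax": 0, "ay": 0, "az": -0.9},
    {"tx": 0, "ty": 0, "tz": 0, "ax": 0, "ay": 0, "az": -0.9},
    {"tx": 0, "ty": 0, "tz": 0, "ax": 0, "ay": 0, "az": -0.8},
    {"tx": 0, "ty": 0, "tz": 0, "ax": 0, "ay": 0, "az": 0},
    {"tx": 0, "ty": 0, "tz": 0, "ax": 0, "ay": 0, "az": 0}
  ],
  "jaw": 0
}}

```text
time_s: 17.0
ee_pos: [0.53, -0.0174, 0.4301]
eef_rot: [3.142, -0.0, -2.965]
force: [-0.0, -0.2, -0.6]
grip_width: 0.0941
grip_force: 0.0
```

Run:
```python
from holes import *
c=grab('wrist');o=get_obs();print(o['ee_pos'],np.degrees(o['eef_rot']))
p=proj(c,[[.4845,-.012,.1]])[0].astype(int);print(p)
for q,a,s in holes(c,p[0]-36,p[0]+36,p[1]-58,p[1]+62,'w5',f=5): 
    if a>12:print(q.round(1),round(a),s.round(1),(cast(c,[q],.132)*1000).round(1)[0],(cast(c,[q],.088)*1000).round(1)[0])
```

```text
[ 0.53008256 -0.01736575  0.43008177] [ 1.79996228e+02 -6.66845063e-03 -1.69862997e+02]
[290 163]
[304.9 112.7] 48 [13.  12.6] [434.4  -9.8] [432.6  -6.1]
[287.2 113.6] 48 [12.4 12.8] [438.  -24.8] [436.7 -23.5]
[269.9 114.9] 34 [11.6 12.4] [441.7 -39.6] [441.  -40.7]
[305.1 130.6] 24 [11.8 10. ] [449.4  -6.5] [449.9  -2.3]
[288.  131.1] 24 [12.   8.6] [452.6 -21.4] [453.6 -19.6]
[269.5 133.8] 26 [11.8 12.4] [457.7 -37.1] [459.6 -37.8]
[277.6 146.9] 33 [9.6 9.6] [467.8 -28. ] [471.2 -27.2]
[294.1 148.8] 40 [9.8 9.4] [466.9 -13.2] [470.2 -10. ]
[311.  150.9] 31 [9.4 9.4] [466.    2.2] [469.1   7.8]
[266.8 153. ] 26 [ 4.  11.2] [474.9 -36.7] [479.4 -37.3]
[276.  163.9] 38 [9.6 9.2] [483.1 -26.7] [489.  -25.8]
[291.5 165.7] 41 [10.2  9.8] [482.3 -12.5] [488.   -9.3]
[308.4 167.7] 33 [9.8 9.4] [481.3   3. ] [486.9   8.7]
[273.8 180.1] 39 [9.6 9.2] [498.2 -26.2] [506.4 -25.1]
[289.8 181.5] 42 [9.8 9.4] [496.9 -11.4] [504.9  -7.9]
[306.2 183.8] 32 [9.4 8.6] [496.3   4.1] [504.2   9.9]
[259.9 190.1] 21 [ 1.8 18.2] [509.8 -37.3] [519.9 -38. ]
[273.  191.2] 38 [12.2  7.4] [508.7 -25.1] [518.6 -23.8]
[289.4 191.5] 32 [12.2  6. ] [506.3  -9.9] [515.8  -6.3]
[307.2 192.1] 14 [9.  2.6] [503.9   6.6] [513.   12.9]
[299. 203.] 78 [16.8 14.4] [515.6   1.1] [526.6   6.5]
[273.3 203.7] 74 [16.6 13.4] [520.6 -22.7] [532.4 -21.1]
```

View pics/w5.png

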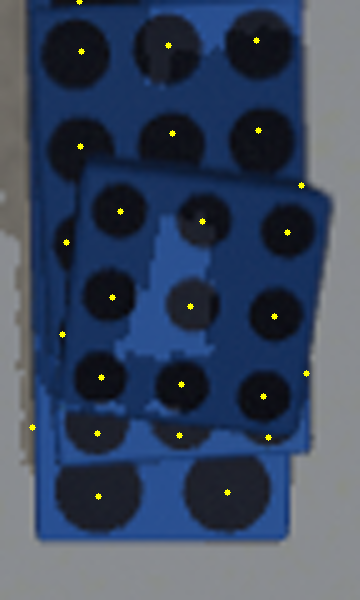

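The square rack's 3x3 grid in the crop gives a centre of (482.1,-12.1) at angle 3.4°. It overhangs the medium rack slightly on one side, and the medium rack's own holes are visible above and below it.

```bash
python3 plan.py 482.1 -12.1 296 183.4
```

```text
pos [530.1 -17.4 430.1] rpy [ 1.8000e+02 -1.0000e-02 -1.6986e+02] q [-0.1   0.24  1.54  0.    1.36 -1.85] t 17.1
az total (units) 1.35  shift units tx,ty,tz [1.586 0.27  4.47 ]
```

{"method": "apply_moves", "body": {
  "increments": [
    {"tx": 0, "ty": 0, "tz": 0, "ax": 0, "ay": 0, "az": 0.67},
    {"tx": 0, "ty": 0, "tz": 0, "ax": 0, "ay": 0, "az": 0.68},
    {"tx": 0.8, "ty": 0.13, "tz": 0, "ax": 0, "ay": 0, "az": 0},
    {"tx": 0.79, "ty": 0.14, "tz": 0, "ax": 0, "ay": 0, "az": 0},
    {"tx": 0, "ty": 0, "tz": 0.7, "ax": 0, "ay": 0, "az": 0},
    {"tx": 0, "ty": 0, "tz": 0.7, "ax": 0, "ay": 0, "az": 0},
    {"tx": 0, "ty": 0, "tz": 0.7, "ax": 0, "ay": 0, "az": 0},
    {"tx": 0, "ty": 0, "tz": 0.7, "ax": 0, "ay": 0, "az": 0},
    {"tx": 0, "ty": 0, "tz": 0.7, "ax": 0, "ay": 0, "az": 0},
    {"tx": 0, "ty": 0, "tz": 0.6, "ax": 0, "ay": 0, "az": 0},
    {"tx": 0, "ty": 0, "tz": 0.37, "ax": 0, "ay": 0, "az": 0},
    {"tx": 0, "ty": 0, "tz": 0, "ax": 0, "ay": 0, "az": 0}
  ]
}}

```text
time_s: 18.55
ee_pos: [0.4821, -0.0122, 0.2957]
eef_rot: [3.141, -0.001, -3.082]
force: [0.2, 1.0, 1.0]
grip_width: 0.094
grip_force: 0.0
```

{"method": "apply_moves", "body": {
  "increments": [
    {"tx": 0, "ty": 0, "tz": 0, "ax": 0, "ay": 0, "az": 0},
    {"tx": 0, "ty": 0, "tz": 0, "ax": 0, "ay": 0, "az": 0},
    {"tx": 0, "ty": 0, "tz": 0, "ax": 0, "ay": 0, "az": 0},
    {"tx": 0, "ty": 0, "tz": 0, "ax": 0, "ay": 0, "az": 0},
    {"tx": 0, "ty": 0, "tz": 0, "ax": 0, "ay": 0, "az": 0},
    {"tx": 0, "ty": 0, "tz": 0, "ax": 0, "ay": 0, "az": 0},
    {"tx": 0, "ty": 0, "tz": 0, "ax": 0, "ay": 0, "az": 0}
  ],
  "jaw": 1,
  "force": 20
}}

```text
time_s: 19.42
ee_pos: [0.4822, -0.0121, 0.2961]
eef_rot: [3.142, 0.0, -3.081]
force: [-0.1, -0.1, 1.3]
grip_width: 0.046
grip_force: 20.0
```

```bash
python3 plan.py 482.1 -12.1 296 183.4
```

```text
pos [482.2 -12.1 296.1] rpy [ 180.      0.   -176.53] q [-0.1   0.28  1.83  0.    1.04 -1.73] t 19.4
az total (units) 0.01  shift units tx,ty,tz [0.003 0.001 0.003]
```

{"method": "apply_moves", "body": {
  "increments": [
    {"tx": 0, "ty": 0, "tz": -0.3, "ax": 0, "ay": 0, "az": 0},
    {"tx": 0, "ty": 0, "tz": -0.5, "ax": 0, "ay": 0, "az": 0},
    {"tx": 0, "ty": 0, "tz": -0.6, "ax": 0, "ay": 0, "az": 0},
    {"tx": 0, "ty": 0, "tz": -0.6, "ax": 0, "ay": 0, "az": 0},
    {"tx": 0, "ty": 0, "tz": 0, "ax": 0, "ay": 0, "az": -0.83},
    {"tx": 0, "ty": 0, "tz": 0, "ax": 0, "ay": 0, "az": -0.83},
    {"tx": 0, "ty": 0, "tz": 0, "ax": 0, "ay": 0, "az": -0.83},
    {"tx": 0, "ty": 0, "tz": 0, "ax": 0, "ay": 0, "az": -0.83},
    {"tx": 0, "ty": 0, "tz": 0, "ax": 0, "ay": 0, "az": -0.83},
    {"tx": 0, "ty": 0, "tz": 0, "ax": 0, "ay": 0, "az": 0}
  ]
}}

```text
time_s: 20.68
ee_pos: [0.4822, -0.0121, 0.357]
eef_rot: [-3.141, 0.001, -2.719]
force: [0.1, -1.0, -0.5]
grip_width: 0.0457
grip_force: 20.0
```

```bash
python3 plan.py 662 201 356 204.3
```

```text
pos [482.2 -12.1 357. ] rpy [-1.7997e+02  5.0000e-02 -1.5581e+02] q [-0.1   0.2   1.77 -0.    1.18 -2.09] t 20.7
az total (units) -0.02  shift units tx,ty,tz [-8.387  4.008  0.037]
```

{"method": "apply_moves", "body": {
  "increments": [
    {"tx": -0.84, "ty": 0.4, "tz": 0, "ax": 0, "ay": 0, "az": 0},
    {"tx": -0.84, "ty": 0.4, "tz": 0, "ax": 0, "ay": 0, "az": 0},
    {"tx": -0.84, "ty": 0.4, "tz": 0, "ax": 0, "ay": 0, "az": 0},
    {"tx": -0.84, "ty": 0.4, "tz": 0, "ax": 0, "ay": 0, "az": 0},
    {"tx": -0.84, "ty": 0.4, "tz": 0, "ax": 0, "ay": 0, "az": 0},
    {"tx": -0.84, "ty": 0.4, "tz": 0, "ax": 0, "ay": 0, "az": 0},
    {"tx": -0.84, "ty": 0.4, "tz": 0, "ax": 0, "ay": 0, "az": 0},
    {"tx": -0.84, "ty": 0.4, "tz": 0, "ax": 0, "ay": 0, "az": 0},
    {"tx": -0.84, "ty": 0.4, "tz": 0, "ax": 0, "ay": 0, "az": 0},
    {"tx": -0.84, "ty": 0.4, "tz": 0, "ax": 0, "ay": 0, "az": 0},
    {"tx": 0, "ty": 0, "tz": 0, "ax": 0, "ay": 0, "az": 0},
    {"tx": 0, "ty": 0, "tz": 0, "ax": 0, "ay": 0, "az": 0}
  ]
}}

```text
time_s: 22.18
ee_pos: [0.6625, 0.2003, 0.3562]
eef_rot: [-3.142, -0.0, -2.72]
force: [-0.5, -0.2, -0.7]
grip_width: 0.0458
grip_force: 20.0
```

```bash
cat > tray.py <<'E'
import sys
from h import *
# tray.py x y [save]: dark floor near (x,y) mm, several thresholds, on the lip-top plane
x,y=map(float,sys.argv[1:3])
c=grab('wrist',sys.argv[3] if len(sys.argv)>3 else None);o=get_obs()
print('tcp',(o['ee_pos']*1000).round(1),np.degrees(o['eef_rot']).round(2),'tray px',proj(c,[[x/1000,y/1000,.003]]).round())
v=cv2.GaussianBlur(c['hsv'][...,2],(0,0),.7)
for t in(70,80,90,100):
    for k in rects(c,v<t,.005,300):
        if np.hypot(k[1][0]-x,k[1][1]-y)<25: print(t,*k)
E
python3 tray.py 620.7 182.4 w6
```

```text
tcp [662.5 200.1 356.3] [-1.7999e+02 -1.0000e-02 -1.5585e+02] tray px [[278. 159.]]
70 [273. 156.] [619.2 179.4  65.1  63.4 -65.9]
80 [275. 156.] [619.8 179.6  65.8  64.5 -65.9]
90 [276. 156.] [619.3 179.4  66.1  65.5 -65.8]
100 [275. 157.] [619.4 179.2  66.6  65.6 -65.8]
```

View pics/w6.png

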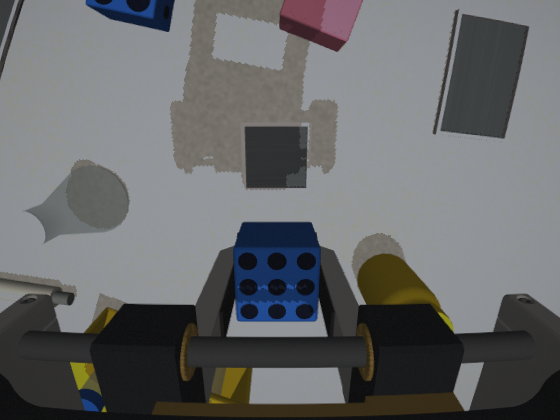

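The square rack is held level, and its tray is at (277,157) with consistent edges: (619.4,179.4) at 24.2°. The jar at (400,290) is clear.

```bash
python3 plan.py 619.6 180 214 204.2
```

```text
pos [662.5 200.1 356.3] rpy [-1.7999e+02 -1.0000e-02 -1.5585e+02] q [ 0.24  0.66  1.11 -0.    1.37 -1.75] t 22.2
az total (units) -0.01  shift units tx,ty,tz [ 1.578 -0.023  4.744]
```

{"method": "apply_moves", "body": {
  "increments": [
    {"tx": 0.79, "ty": -0.01, "tz": 0, "ax": 0, "ay": 0, "az": -0.01},
    {"tx": 0.79, "ty": -0.01, "tz": 0, "ax": 0, "ay": 0, "az": 0},
    {"tx": 0, "ty": 0, "tz": 0.7, "ax": 0, "ay": 0, "az": 0},
    {"tx": 0, "ty": 0, "tz": 0.7, "ax": 0, "ay": 0, "az": 0},
    {"tx": 0, "ty": 0, "tz": 0.7, "ax": 0, "ay": 0, "az": 0},
    {"tx": 0, "ty": 0, "tz": 0.7, "ax": 0, "ay": 0, "az": 0},
    {"tx": 0, "ty": 0, "tz": 0.7, "ax": 0, "ay": 0, "az": 0},
    {"tx": 0, "ty": 0, "tz": 0.7, "ax": 0, "ay": 0, "az": 0},
    {"tx": 0, "ty": 0, "tz": 0.3, "ax": 0, "ay": 0, "az": 0},
    {"tx": 0, "ty": 0, "tz": 0.24, "ax": 0, "ay": 0, "az": 0},
    {"tx": 0, "ty": 0, "tz": 0, "ax": 0, "ay": 0, "az": 0}
  ]
}}

```text
time_s: 23.6
ee_pos: [0.6198, 0.1806, 0.2138]
eef_rot: [3.142, -0.0, -2.718]
force: [1.1, 0.4, -0.7]
grip_width: 0.0461
grip_force: 20.0
```

{"method": "apply_moves", "body": {
  "increments": [
    {"tx": 0, "ty": 0, "tz": 0.04, "ax": 0, "ay": 0, "az": 0},
    {"tx": 0, "ty": 0, "tz": 0.03, "ax": 0, "ay": 0, "az": 0},
    {"tx": 0, "ty": 0, "tz": 0.03, "ax": 0, "ay": 0, "az": 0},
    {"tx": 0, "ty": 0, "tz": 0, "ax": 0, "ay": 0, "az": 0}
  ]
}}

```text
time_s: 24.1
ee_pos: [0.6199, 0.1807, 0.2111]
eef_rot: [-3.141, 0.001, -2.718]
force: [0.4, 0.8, 1.6]
grip_width: 0.046
grip_force: 20.0
```

{"method": "apply_moves", "body": {
  "increments": [
    {"tx": 0, "ty": 0, "tz": 0.02, "ax": 0, "ay": 0, "az": 0},
    {"tx": 0, "ty": 0, "tz": 0, "ax": 0, "ay": 0, "az": 0}
  ]
}}

```text
time_s: 24.35
ee_pos: [0.6199, 0.1807, 0.2111]
eef_rot: [-3.141, 0.001, -2.718]
force: [-2.8, -1.3, 7.5]
grip_width: 0.046
grip_force: 20.0
```

{"method": "apply_moves", "body": {
  "increments": [
    {"tx": 0, "ty": 0, "tz": 0, "ax": 0, "ay": 0, "az": 0},
    {"tx": 0, "ty": 0, "tz": 0, "ax": 0, "ay": 0, "az": 0},
    {"tx": 0, "ty": 0, "tz": 0, "ax": 0, "ay": 0, "az": 0},
    {"tx": 0, "ty": 0, "tz": 0, "ax": 0, "ay": 0, "az": 0},
    {"tx": 0, "ty": 0, "tz": -0.3, "ax": 0, "ay": 0, "az": 0},
    {"tx": 0, "ty": 0, "tz": -0.8, "ax": 0, "ay": 0, "az": 0},
    {"tx": 0, "ty": 0, "tz": -0.95, "ax": 0, "ay": 0, "az": 0},
    {"tx": 0, "ty": 0, "tz": -0.95, "ax": 0, "ay": 0, "az": 0},
    {"tx": 0, "ty": 0, "tz": -0.95, "ax": 0, "ay": 0, "az": 0},
    {"tx": 0, "ty": 0, "tz": -0.95, "ax": 0, "ay": 0, "az": 0},
    {"tx": 0, "ty": 0, "tz": -0.95, "ax": 0, "ay": 0, "az": 0}
  ],
  "jaw": 0.2
}}

```text
time_s: 25.72
ee_pos: [0.6196, 0.1806, 0.3875]
eef_rot: [-3.141, 0.001, -2.718]
force: [0.0, 0.7, -1.0]
grip_width: 0.0749
grip_force: 0.0
```

{"method": "apply_moves", "body": {
  "increments": [
    {"tx": -0.8, "ty": 0, "tz": 0, "ax": 0, "ay": 0, "az": 0},
    {"tx": -0.8, "ty": 0, "tz": 0, "ax": 0, "ay": 0, "az": 0},
    {"tx": 0, "ty": 0, "tz": 0, "ax": 0, "ay": 0, "az": 0},
    {"tx": 0, "ty": 0, "tz": 0, "ax": 0, "ay": 0, "az": 0}
  ]
}}

```text
time_s: 26.22
ee_pos: [0.6632, 0.2002, 0.3859]
eef_rot: [3.142, -0.0, -2.718]
force: [-0.2, 0.2, -0.4]
grip_width: 0.0757
grip_force: 0.0
```

```bash
python3 - <<'E'
from holes import *
c=grab('wrist')
p=proj(c,[[.62,.18,.047]])[0].astype(int);print(p)
for q,a,s in holes(c,p[0]-45,p[0]+45,p[1]-45,p[1]+45,'w7',f=6): print(q.round(1),round(a),s.round(1),(cast(c,[q],.047)*1000).round(1)[0])
E
python3 plan.py 530 -18 370 190.2
```

```text
[276 158]
[276.3 126.4] 42 [57.2  3.7] [590.1 166.6]
[248.8 142.1] 7 [ 1.5 13. ] [615.9 147.3]
[303.3 151.3] 18 [ 1.7 25.5] [601.4 202.3]
[261.8 144. ] 29 [8.2 8.3] [612.2 160.2]
[276.6 143.9] 29 [8.5 8.2] [605.9 174. ]
[291.2 144.1] 31 [8.7 8.5] [599.9 187.8]
[249.  153.1] 9 [1.7 8. ] [626.1 151.8]
[276.5 158.9] 33 [9. 8.] [619.9 180.3]
[290.9 158.9] 32 [8.5 8.3] [613.7 194. ]
[262.  158.5] 29 [8.8 7.7] [625.8 166.3]
[276.5 178.7] 125 [55. 19.] [639.  188.8]
[262.1 173.5] 34 [8.2 8. ] [640.2 172.7]
[276.4 173.3] 37 [8.8 8. ] [633.7 186.4]
[290.9 173.3] 36 [8.5 7.8] [627.5 200.3]
pos [663.1 200.2 386.1] rpy [-180.      0.   -155.73] q [ 0.24  0.64  1.07 -0.    1.43 -1.75] t 26.3
az total (units) 2.81  shift units tx,ty,tz [ 5.655 -6.372  0.537]
```

View pics/w7.png

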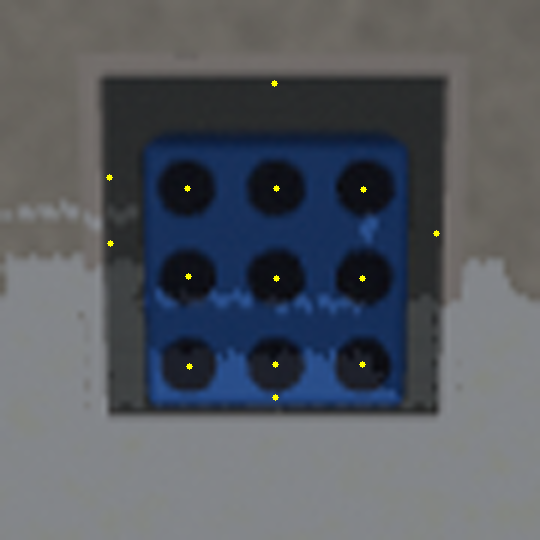

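The square rack is centred to about 1 mm and squared up in its tray (margins of 40 px on each side of the crop). Now the medium rack.

{"method": "apply_moves", "body": {
  "increments": [
    {"tx": 0, "ty": 0, "tz": 0, "ax": 0, "ay": 0, "az": 0.94},
    {"tx": 0, "ty": 0, "tz": 0, "ax": 0, "ay": 0, "az": 0.94},
    {"tx": 0, "ty": 0, "tz": 0, "ax": 0, "ay": 0, "az": 0.93},
    {"tx": 0.7, "ty": -0.8, "tz": 0, "ax": 0, "ay": 0, "az": 0},
    {"tx": 0.7, "ty": -0.8, "tz": 0, "ax": 0, "ay": 0, "az": 0},
    {"tx": 0.7, "ty": -0.8, "tz": 0, "ax": 0, "ay": 0, "az": 0},
    {"tx": 0.7, "ty": -0.8, "tz": 0, "ax": 0, "ay": 0, "az": 0},
    {"tx": 0.7, "ty": -0.8, "tz": 0, "ax": 0, "ay": 0, "az": 0},
    {"tx": 0.7, "ty": -0.8, "tz": 0, "ax": 0, "ay": 0, "az": 0},
    {"tx": 0.7, "ty": -0.8, "tz": 0, "ax": 0, "ay": 0, "az": 0},
    {"tx": 0.7, "ty": -0.8, "tz": 0, "ax": 0, "ay": 0, "az": 0},
    {"tx": 0, "ty": 0, "tz": 0, "ax": 0, "ay": 0, "az": 0}
  ],
  "jaw": 0
}}

```text
time_s: 27.78
ee_pos: [0.5311, -0.0196, 0.3864]
eef_rot: [-3.141, 0.001, -2.965]
force: [0.2, 0.0, 0.3]
grip_width: 0.0943
grip_force: 0.0
```

```bash
python3 - <<'E'
from holes import *
c=grab('wrist')
p=proj(c,[[.484,-.012,.07]])[0].astype(int);print(p)
for q,a,s in holes(c,p[0]-45,p[0]+45,p[1]-70,p[1]+70,'w8',f=4): print(q.round(1),round(a),s.round(1),(cast(c,[q],.088)*1000).round(1)[0],(cast(c,[q],.044)*1000).round(1)[0])
E
python3 plan.py 484 -12 252 190.2
```

```text
[293 163]
[306.   98.1] 55 [17.5  5.8] [423.8 -13.4] [420. -10.]
[281.4  99.8] 10 [5.5 3.8] [429.  -34.2] [426. -34.]
[266.9 100.5] 9 [4.  4.2] [431.7 -46.4] [429.3 -48.2]
[312.3 110.6] 65 [14.2 14.8] [433.   -5.9] [430.8  -1.3]
[292.5 112.6] 56 [14.8 15.2] [437.8 -22.7] [436.3 -20.7]
[266.4 108. ] 4 [5.2 5. ] [438.  -45.8] [436.5 -47.5]
[275.3 112.6] 15 [ 6.  13.2] [440.4 -37.5] [439.3 -37.9]
[267.6 119.1] 6 [7.2 3.5] [447.1 -43.2] [447.  -44.5]
[309.7 134.2] 20 [11.  13.5] [453.3  -4.1] [454.2   0.8]
[293.2 128. ] 4 [3.5 1.8] [450.6 -19.6] [451.1 -17.1]
[291.7 134.6] 35 [14.2 13.2] [456.4 -19.8] [457.8 -17.4]
[273.9 134.8] 25 [12.5 14. ] [459.4 -35.4] [461.4 -35.5]
[312.9 155.7] 32 [13.5 13.5] [471.4   2.6] [475.2   8.6]
[293.  156.8] 57 [13.8 14. ] [475.5 -15. ] [480.  -11.8]
[268.6 153.1] 6 [5.8 5.8] [476.2 -37.4] [480.7 -37.7]
[274.9 159.2] 28 [13.2 13.2] [480.5 -30.7] [485.8 -30.1]
[313.7 176.5] 35 [13.2 12.8] [489.9   7.3] [496.7  14. ]
[293.4 177. ] 56 [14.2 13.5] [493.7 -11.1] [501.   -7.3]
[274.6 178.7] 49 [13.8 13.2] [498.2 -27.9] [506.3 -26.7]
[294.4 197.9] 51 [13.5 12.8] [513.   -6.4] [523.4  -1.9]
[319.5 194. ] 9 [5.  7.8] [505.2  16.1] [514.4  24.3]
[275.1 198.5] 52 [13.8 12.5] [516.8 -24.2] [527.8 -22.5]
[312.6 199.2] 32 [11.5 11. ] [511.3  10.7] [521.4  18. ]
[260.7 205.9] 5 [1.5 5.8] [526.3 -36.3] [538.8 -36.5]
[304.2 212.9] 83 [18.8 14.2] [525.9   5.6] [538.4  12.1]
[275.3 213.8] 80 [18.8 14. ] [531.6 -21.4] [544.9 -19.2]
[261.2 215. ] 4 [1.  6.2] [535.2 -34.5] [549.1 -34.4]
pos [531.7 -18.8 386.4] rpy [-1.7999e+02  6.0000e-02 -1.6987e+02] q [-0.1   0.28  1.6   0.    1.27 -1.85] t 27.8
az total (units) -0.01  shift units tx,ty,tz [1.53  0.504 4.478]
```

View pics/w8.png

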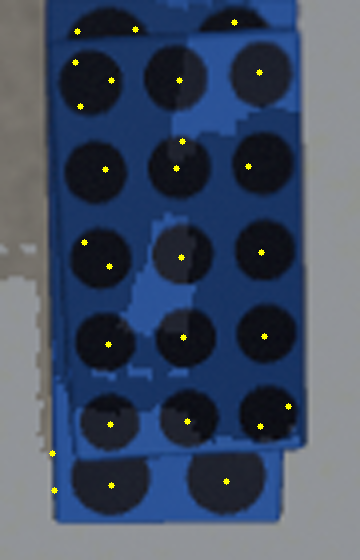

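The crop shows the 5x3 medium grid, with the long rack beneath showing its two big holes at the bottom. Several blobs split, so I fit the grid with the hole centres I read off the crop.

Run:
```python
from holes import *
c=grab('wrist')
L=[(90,83),(96,172),(100,258),(105,343),(110,423)];M=[(176,78),(179,167),(182,254),(185,338),(188,418)];Rr=[(261,73),(263,163),(265,250),(267,333),(268,412)]
P=cast(c,(np.array(L+M+Rr)+.5)/4-.5+[293-45,163-70],.088)*1000
i=np.tile(np.arange(5)-2,3);j=np.repeat([-1,0,1],5)
A=np.c_[np.ones(15),i,j];s,res,_,_=np.linalg.lstsq(A,P,rcond=None);print(s.round(2),(P-A@s).std(0))
print(np.degrees(np.arctan2(s[1,1],s[1,0])),np.degrees(np.arctan2(-s[2,0],s[2,1])))
```

```text
[[475.5  -14.04]
 [ 18.67   4.36]
 [ -4.38  18.16]] [0.13613199 0.09753871]
13.15523648791777 13.551305660439361
```

```bash
python3 plan.py 475.5 -14.2 252 193.3
```

```text
pos [532.1 -18.2 386.2] rpy [-1.7999e+02  5.0000e-02 -1.6981e+02] q [-0.1   0.28  1.6   0.    1.27 -1.85] t 27.9
az total (units) -0.62  shift units tx,ty,tz [1.808 0.565 4.472]
```

{"method": "apply_moves", "body": {
  "increments": [
    {"tx": 0, "ty": 0, "tz": 0, "ax": 0, "ay": 0, "az": -0.62},
    {"tx": 0.9, "ty": 0.28, "tz": 0, "ax": 0, "ay": 0, "az": 0},
    {"tx": 0.91, "ty": 0.28, "tz": 0, "ax": 0, "ay": 0, "az": 0},
    {"tx": 0, "ty": 0, "tz": 0.7, "ax": 0, "ay": 0, "az": 0},
    {"tx": 0, "ty": 0, "tz": 0.7, "ax": 0, "ay": 0, "az": 0},
    {"tx": 0, "ty": 0, "tz": 0.7, "ax": 0, "ay": 0, "az": 0},
    {"tx": 0, "ty": 0, "tz": 0.7, "ax": 0, "ay": 0, "az": 0},
    {"tx": 0, "ty": 0, "tz": 0.7, "ax": 0, "ay": 0, "az": 0},
    {"tx": 0, "ty": 0, "tz": 0.6, "ax": 0, "ay": 0, "az": 0},
    {"tx": 0, "ty": 0, "tz": 0.37, "ax": 0, "ay": 0, "az": 0},
    {"tx": 0, "ty": 0, "tz": 0, "ax": 0, "ay": 0, "az": 0},
    {"tx": 0, "ty": 0, "tz": 0, "ax": 0, "ay": 0, "az": 0}
  ]
}}

```text
time_s: 29.38
ee_pos: [0.4758, -0.0144, 0.2523]
eef_rot: [-3.141, 0.001, -2.909]
force: [-1.3, 0.1, -0.2]
grip_width: 0.0943
grip_force: 0.0
```

{"method": "apply_moves", "body": {
  "increments": [
    {"tx": 0, "ty": 0, "tz": 0, "ax": 0, "ay": 0, "az": 0},
    {"tx": 0, "ty": 0, "tz": 0, "ax": 0, "ay": 0, "az": 0},
    {"tx": 0, "ty": 0, "tz": 0, "ax": 0, "ay": 0, "az": 0},
    {"tx": 0, "ty": 0, "tz": 0, "ax": 0, "ay": 0, "az": 0},
    {"tx": 0, "ty": 0, "tz": 0, "ax": 0, "ay": 0, "az": 0},
    {"tx": 0, "ty": 0, "tz": 0, "ax": 0, "ay": 0, "az": 0},
    {"tx": 0, "ty": 0, "tz": 0, "ax": 0, "ay": 0, "az": 0}
  ],
  "jaw": 1,
  "force": 30
}}

```text
time_s: 30.25
ee_pos: [0.4756, -0.0145, 0.2517]
eef_rot: [-3.142, 0.0, -2.909]
force: [-0.6, -0.4, 0.9]
grip_width: 0.0561
grip_force: 30.0
```

```bash
python3 plan.py 475.5 -14.2 252 193.3
```

```text
pos [475.6 -14.5 251.7] rpy [-180.      0.   -166.69] q [-0.11  0.33  1.87 -0.    0.93 -1.91] t 30.2
az total (units) 0.0  shift units tx,ty,tz [ 0.001  0.011 -0.01 ]
```

{"method": "apply_moves", "body": {
  "increments": [
    {"tx": 0, "ty": 0, "tz": -0.3, "ax": 0, "ay": 0, "az": 0},
    {"tx": 0, "ty": 0, "tz": -0.5, "ax": 0, "ay": 0, "az": 0},
    {"tx": 0, "ty": 0, "tz": -0.6, "ax": 0, "ay": 0, "az": 0},
    {"tx": 0, "ty": 0, "tz": -0.6, "ax": 0, "ay": 0, "az": 0},
    {"tx": 0, "ty": 0, "tz": -0.5, "ax": 0, "ay": 0, "az": 0},
    {"tx": 0, "ty": 0, "tz": 0, "ax": 0, "ay": 0, "az": -0.6},
    {"tx": 0, "ty": 0, "tz": 0, "ax": 0, "ay": 0, "az": -0.6},
    {"tx": 0, "ty": 0, "tz": 0, "ax": 0, "ay": 0, "az": 0}
  ]
}}

```text
time_s: 31.25
ee_pos: [0.4756, -0.0145, 0.3272]
eef_rot: [-3.141, 0.0, -2.805]
force: [0.5, -0.7, -2.0]
grip_width: 0.056
grip_force: 30.0
```

```bash
python3 plan.py 543 379 327 199.4
```

```text
pos [475.6 -14.5 327.2] rpy [-1.7999e+02  2.0000e-02 -1.6070e+02] q [-0.11  0.22  1.81 -0.    1.11 -2.02] t 31.2
az total (units) -0.02  shift units tx,ty,tz [-6.4770e+00  1.1626e+01  6.0000e-03]
```

{"method": "apply_moves", "body": {
  "increments": [
    {"tx": -0.46, "ty": 0.83, "tz": 0, "ax": 0, "ay": 0, "az": 0},
    {"tx": -0.46, "ty": 0.83, "tz": 0, "ax": 0, "ay": 0, "az": 0},
    {"tx": -0.46, "ty": 0.83, "tz": 0, "ax": 0, "ay": 0, "az": 0},
    {"tx": -0.46, "ty": 0.83, "tz": 0, "ax": 0, "ay": 0, "az": 0},
    {"tx": -0.46, "ty": 0.83, "tz": 0, "ax": 0, "ay": 0, "az": 0},
    {"tx": -0.46, "ty": 0.83, "tz": 0, "ax": 0, "ay": 0, "az": 0},
    {"tx": -0.46, "ty": 0.83, "tz": 0, "ax": 0, "ay": 0, "az": 0},
    {"tx": -0.46, "ty": 0.83, "tz": 0, "ax": 0, "ay": 0, "az": 0},
    {"tx": -0.46, "ty": 0.83, "tz": 0, "ax": 0, "ay": 0, "az": 0},
    {"tx": -0.46, "ty": 0.83, "tz": 0, "ax": 0, "ay": 0, "az": 0},
    {"tx": -0.46, "ty": 0.83, "tz": 0, "ax": 0, "ay": 0, "az": 0},
    {"tx": -0.46, "ty": 0.83, "tz": 0, "ax": 0, "ay": 0, "az": 0}
  ]
}}

```text
time_s: 32.75
ee_pos: [0.5331, 0.3232, 0.3268]
eef_rot: [-3.142, -0.0, -2.806]
force: [0.0, -0.7, -1.8]
grip_width: 0.056
grip_force: 30.0
```

{"method": "apply_moves", "body": {
  "increments": [
    {"tx": -0.46, "ty": 0.83, "tz": 0, "ax": 0, "ay": 0, "az": 0},
    {"tx": -0.46, "ty": 0.83, "tz": 0, "ax": 0, "ay": 0, "az": 0},
    {"tx": 0, "ty": 0, "tz": 0, "ax": 0, "ay": 0, "az": 0},
    {"tx": 0, "ty": 0, "tz": 0, "ax": 0, "ay": 0, "az": 0}
  ]
}}

```text
time_s: 33.25
ee_pos: [0.5426, 0.3779, 0.3265]
eef_rot: [-3.141, -0.001, -2.805]
force: [0.2, 0.6, -3.0]
grip_width: 0.0556
grip_force: 30.0
```

```bash
python3 tray.py 453 347 w9; python3 plan.py 453 347 215 199.4
```

```text
tcp [542.6 377.7 326.7] [-1.7999e+02 -2.0000e-02 -1.6074e+02] tray px [[277. 111.]]
70 [272. 114.] [452.5 343.9 115.1  74.5  19.5]
80 [268.  99.] [452.4 344.  114.9  75.3  19.3]
90 [275. 106.] [452.4 344.  115.1  75.8  19.4]
100 [275. 106.] [452.8 344.1 116.   76.4  19.3]
pos [542.6 377.7 326.7] rpy [-1.7999e+02 -2.0000e-02 -1.6074e+02] q [ 0.55  0.61  1.25 -0.    1.27 -1.35] t 33.3
az total (units) -0.03  shift units tx,ty,tz [3.157 0.028 3.724]
```

View pics/w9.png

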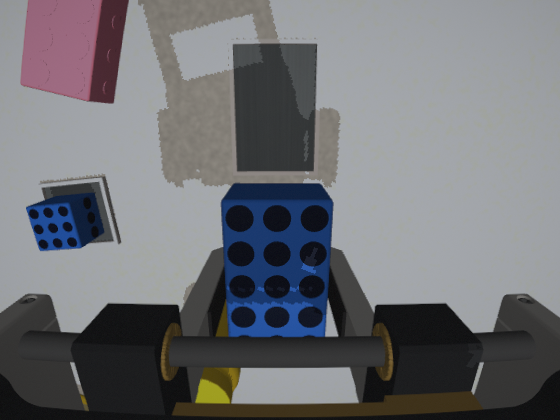

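The medium rack is held level, and its tray at (275,106) has all four edges visible: (452.6,344.0) at 19.4°.

```bash
python3 plan.py 452.7 344.1 214 199.4
```

```text
pos [542.6 377.7 326.7] rpy [-1.7999e+02 -2.0000e-02 -1.6074e+02] q [ 0.55  0.61  1.25 -0.    1.27 -1.35] t 33.3
az total (units) -0.03  shift units tx,ty,tz [ 3.198 -0.06   3.757]
```

{"method": "apply_moves", "body": {
  "increments": [
    {"tx": 0.8, "ty": -0.015, "tz": 0, "ax": 0, "ay": 0, "az": -0.03},
    {"tx": 0.8, "ty": -0.015, "tz": 0, "ax": 0, "ay": 0, "az": 0},
    {"tx": 0.8, "ty": -0.015, "tz": 0, "ax": 0, "ay": 0, "az": 0},
    {"tx": 0.8, "ty": -0.015, "tz": 0, "ax": 0, "ay": 0, "az": 0},
    {"tx": 0, "ty": 0, "tz": 0.7, "ax": 0, "ay": 0, "az": 0},
    {"tx": 0, "ty": 0, "tz": 0.7, "ax": 0, "ay": 0, "az": 0},
    {"tx": 0, "ty": 0, "tz": 0.7, "ax": 0, "ay": 0, "az": 0},
    {"tx": 0, "ty": 0, "tz": 0.7, "ax": 0, "ay": 0, "az": 0},
    {"tx": 0, "ty": 0, "tz": 0.5, "ax": 0, "ay": 0, "az": 0},
    {"tx": 0, "ty": 0, "tz": 0.3, "ax": 0, "ay": 0, "az": 0},
    {"tx": 0, "ty": 0, "tz": 0.16, "ax": 0, "ay": 0, "az": 0},
    {"tx": 0, "ty": 0, "tz": 0, "ax": 0, "ay": 0, "az": 0}
  ]
}}

```text
time_s: 34.8
ee_pos: [0.4527, 0.3447, 0.214]
eef_rot: [3.142, 0.0, -2.802]
force: [0.0, 0.6, -1.5]
grip_width: 0.056
grip_force: 30.0
```

{"method": "apply_moves", "body": {
  "increments": [
    {"tx": 0, "ty": 0, "tz": 0.04, "ax": 0, "ay": 0, "az": 0},
    {"tx": 0, "ty": 0, "tz": 0.03, "ax": 0, "ay": 0, "az": 0},
    {"tx": 0, "ty": 0, "tz": 0.03, "ax": 0, "ay": 0, "az": 0},
    {"tx": 0, "ty": 0, "tz": 0, "ax": 0, "ay": 0, "az": 0}
  ]
}}

```text
time_s: 35.3
ee_pos: [0.4526, 0.3447, 0.2108]
eef_rot: [-3.142, -0.0, -2.802]
force: [0.6, 0.2, -2.2]
grip_width: 0.0559
grip_force: 30.0
```

{"method": "apply_moves", "body": {
  "increments": [
    {"tx": 0, "ty": 0, "tz": 0.015, "ax": 0, "ay": 0, "az": 0},
    {"tx": 0, "ty": 0, "tz": 0, "ax": 0, "ay": 0, "az": 0}
  ]
}}

```text
time_s: 35.55
ee_pos: [0.4527, 0.3447, 0.2107]
eef_rot: [3.142, 0.0, -2.802]
force: [-2.8, -1.7, 3.5]
grip_width: 0.0557
grip_force: 30.0
```

{"method": "apply_moves", "body": {
  "increments": [
    {"tx": 0, "ty": 0, "tz": 0.015, "ax": 0, "ay": 0, "az": 0},
    {"tx": 0, "ty": 0, "tz": 0, "ax": 0, "ay": 0, "az": 0}
  ]
}}

```text
time_s: 35.8
ee_pos: [0.4527, 0.3448, 0.2107]
eef_rot: [3.142, 0.0, -2.802]
force: [-4.9, -3.8, 10.0]
grip_width: 0.0557
grip_force: 30.0
```

{"method": "apply_moves", "body": {
  "increments": [
    {"tx": 0, "ty": 0, "tz": 0, "ax": 0, "ay": 0, "az": 0},
    {"tx": 0, "ty": 0, "tz": 0, "ax": 0, "ay": 0, "az": 0},
    {"tx": 0, "ty": 0, "tz": 0, "ax": 0, "ay": 0, "az": 0},
    {"tx": 0, "ty": 0, "tz": 0, "ax": 0, "ay": 0, "az": 0},
    {"tx": 0, "ty": 0, "tz": -0.3, "ax": 0, "ay": 0, "az": 0},
    {"tx": 0, "ty": 0, "tz": -0.8, "ax": 0, "ay": 0, "az": 0},
    {"tx": 0, "ty": 0, "tz": -0.95, "ax": 0, "ay": 0, "az": 0},
    {"tx": 0, "ty": 0, "tz": -0.95, "ax": 0, "ay": 0, "az": 0},
    {"tx": 0, "ty": 0, "tz": -0.95, "ax": 0, "ay": 0, "az": 0},
    {"tx": 0, "ty": 0, "tz": -0.95, "ax": 0, "ay": 0, "az": 0},
    {"tx": 0, "ty": 0, "tz": -0.95, "ax": 0, "ay": 0, "az": 0}
  ],
  "jaw": 0.1
}}

```text
time_s: 37.17
ee_pos: [0.4525, 0.3446, 0.3871]
eef_rot: [3.141, 0.001, -2.802]
force: [0.5, -0.8, -0.2]
grip_width: 0.0844
grip_force: 0.0
```

{"method": "apply_moves", "body": {
  "increments": [
    {"tx": -0.8, "ty": 0, "tz": 0, "ax": 0, "ay": 0, "az": 0},
    {"tx": -0.8, "ty": 0, "tz": 0, "ax": 0, "ay": 0, "az": 0},
    {"tx": 0, "ty": 0, "tz": 0, "ax": 0, "ay": 0, "az": 0},
    {"tx": 0, "ty": 0, "tz": 0, "ax": 0, "ay": 0, "az": 0}
  ]
}}

```text
time_s: 37.67
ee_pos: [0.4974, 0.3606, 0.3856]
eef_rot: [-3.142, -0.0, -2.802]
force: [0.1, 0.2, -0.1]
grip_width: 0.0848
grip_force: 0.0
```

```bash
python3 - <<'E'
from holes import *
c=grab('wrist')
p=proj(c,[[.4527,.3446,.047]])[0].astype(int);x0,y0=p[0]-60,p[1]-75;print(x0,y0)
H=[(q,a) for q,a,s in holes(c,x0,x0+120,y0,y0+150,'w10',f=4) if 20<a<90 and max(s)<15]
for q,a in H: print(q.round(1),round(a),(cast(c,[q],.047)*1000).round(1)[0])
print(np.mean([cast(c,[q],.047)[0]*1000 for q,a in H],0))
E
python3 plan.py 530 -25 370 190.2
```

```text
216 84
[292.3 139.5] 25 [428.6 352.8]
[277.9 142.9] 25 [436.7 340. ]
[276.8 158.8] 45 [452.4 344.5]
[292.5 158. ] 32 [446.2 359.6]
[260.1 160.5] 23 [459.9 328.6]
[259.4 177.2] 45 [476.9 333.5]
[276.5 177. ] 51 [470.7 350.5]
[294. 179.] 30 [466.4 368.8]
[293.4 194.3] 51 [482.2 373.9]
[259.4 194.1] 54 [494.2 339.4]
[276.4 194.2] 56 [488.2 356.7]
[305.3 199.2] 22 [483.  387.9]
[465.46230611 353.01769139]
pos [497.3 360.6 385.7] rpy [ 180.     -0.   -160.52] q [ 0.57  0.46  1.35  0.    1.33 -1.34] t 37.7
az total (units) 1.86  shift units tx,ty,tz [  1.205 -12.843   0.523]
```

View pics/w10.png

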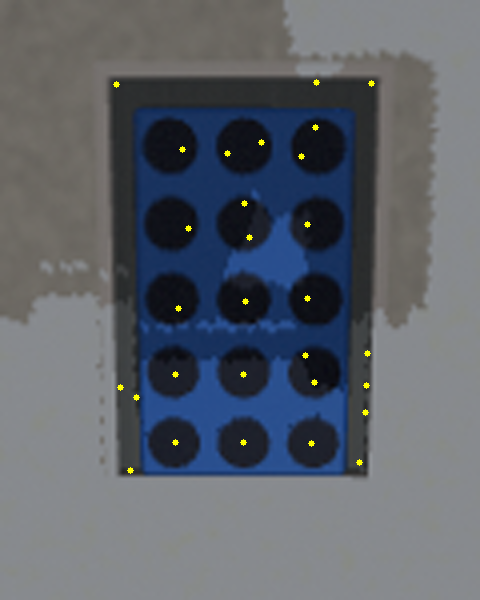

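The medium rack is squared up and centred: its middle hole is at (452.4,344.5) against tray (452.6,344.0). My picture budget is used up, so from here I use numbers only.

{"method": "apply_moves", "body": {
  "increments": [
    {"tx": 0, "ty": 0, "tz": 0, "ax": 0, "ay": 0, "az": 0.93},
    {"tx": 0, "ty": 0, "tz": 0, "ax": 0, "ay": 0, "az": 0.93},
    {"tx": 0.09, "ty": -0.92, "tz": 0, "ax": 0, "ay": 0, "az": 0},
    {"tx": 0.09, "ty": -0.92, "tz": 0, "ax": 0, "ay": 0, "az": 0},
    {"tx": 0.09, "ty": -0.92, "tz": 0, "ax": 0, "ay": 0, "az": 0},
    {"tx": 0.09, "ty": -0.92, "tz": 0, "ax": 0, "ay": 0, "az": 0},
    {"tx": 0.09, "ty": -0.92, "tz": 0, "ax": 0, "ay": 0, "az": 0},
    {"tx": 0.09, "ty": -0.92, "tz": 0, "ax": 0, "ay": 0, "az": 0},
    {"tx": 0.09, "ty": -0.92, "tz": 0, "ax": 0, "ay": 0, "az": 0},
    {"tx": 0.09, "ty": -0.92, "tz": 0, "ax": 0, "ay": 0, "az": 0},
    {"tx": 0.09, "ty": -0.92, "tz": 0, "ax": 0, "ay": 0, "az": 0},
    {"tx": 0.09, "ty": -0.92, "tz": 0, "ax": 0, "ay": 0, "az": 0}
  ],
  "jaw": 0
}}

```text
time_s: 39.22
ee_pos: [0.5194, 0.0835, 0.3858]
eef_rot: [-3.142, 0.0, -2.964]
force: [-0.1, 0.3, 1.4]
grip_width: 0.0943
grip_force: 0.0
```

{"method": "apply_moves", "body": {
  "increments": [
    {"tx": 0.09, "ty": -0.92, "tz": 0, "ax": 0, "ay": 0, "az": 0},
    {"tx": 0.09, "ty": -0.92, "tz": 0, "ax": 0, "ay": 0, "az": 0},
    {"tx": 0.09, "ty": -0.92, "tz": 0, "ax": 0, "ay": 0, "az": 0},
    {"tx": 0.09, "ty": -0.92, "tz": 0, "ax": 0, "ay": 0, "az": 0},
    {"tx": 0, "ty": 0, "tz": 0, "ax": 0, "ay": 0, "az": 0},
    {"tx": 0, "ty": 0, "tz": 0, "ax": 0, "ay": 0, "az": 0}
  ]
}}

```text
time_s: 39.98
ee_pos: [0.5286, -0.0257, 0.3856]
eef_rot: [3.141, 0.0, -2.964]
force: [-0.1, -0.1, -0.2]
grip_width: 0.0937
grip_force: 0.0
```

```bash
cat > lh.py <<'E'
import sys
from h import *
# lh.py x y z(mm top plane): large holes near (x,y), by blue-red difference inside the blue outline
x,y,z=[float(v)/1000 for v in sys.argv[1:4]]
c=grab('wrist');f=4
p=proj(c,[[x,y,z]])[0].astype(int);x0,y0=p[0]-75,max(p[1]-105,0)
im=cv2.resize(c['pixels'][y0:p[1]+105,x0:p[0]+75],None,fx=f,fy=f,interpolation=cv2.INTER_CUBIC).astype(int)
d=cv2.GaussianBlur((im[...,2]-im[...,0]).clip(0,255).astype(np.uint8),(0,0),2)
body=(d>40).astype(np.uint8)
k,_=cv2.findContours(body,cv2.RETR_EXTERNAL,cv2.CHAIN_APPROX_NONE);k=max(k,key=cv2.contourArea)
fill=np.zeros_like(body);cv2.drawContours(fill,[k],-1,1,-1)
n,l,s,ct=cv2.connectedComponentsWithStats(((d<=40)&(fill>0)).astype(np.uint8))
P=[]
for i in range(1,n):
    if s[i,4]/f/f>80:
        q=(ct[i]+.5)/f-.5+[x0,y0];w=cast(c,[q],z)[0]*1000;P.append(w);print(q.round(1),s[i,4]//f//f,w.round(1))
print(len(P),'mean',np.mean(P,0).round(1),'px',p)
P=np.array(P);(a,b),(w,h),an=cv2.minAreaRect(P.astype(np.float32));print('rect',a,b,w,h,an)
E
python3 lh.py 484.5 -12 44; python3 plan.py 484.5 -12 208 190.2
```

```text
[279.8 109.4] 366 [432.7 -40. ]
[311.7 109.7] 356 [427.3  -8.3]
[280.  137.6] 345 [460.1 -34.8]
[310.9 137.7] 348 [454.5  -3.4]
[280. 165.] 322 [488.  -29.7]
[310.2 164.8] 328 [482.1   1.6]
[280.  190.7] 288 [515.3 -24.8]
[309.5 190.5] 292 [509.4   6.6]
[280.  215.4] 266 [542.8 -19.8]
[308.8 215.3] 266 [537.1  11.7]
10 mean [484.9 -14.1] px [297 164]
rect 484.9115905761719 -14.165912628173828 111.95066833496094 32.11811065673828 10.321935653686523
pos [528.6 -25.4 385.6] rpy [ 1.7999e+02  1.0000e-02 -1.6979e+02] q [-0.12  0.27  1.6   0.    1.27 -1.87] t 40.0
az total (units) 0.0  shift units tx,ty,tz [1.37  0.701 5.92 ]
```

```bash
python3 plan.py 484.9 -14.1 208 190.4
```

```text
pos [528.6 -25.4 385.6] rpy [ 1.7999e+02  1.0000e-02 -1.6979e+02] q [-0.12  0.27  1.6   0.    1.27 -1.87] t 40.0
az total (units) -0.04  shift units tx,ty,tz [1.367 0.635 5.92 ]
```

{"method": "apply_moves", "body": {
  "increments": [
    {"tx": 0.68, "ty": 0.32, "tz": 0, "ax": 0, "ay": 0, "az": -0.04},
    {"tx": 0.68, "ty": 0.32, "tz": 0, "ax": 0, "ay": 0, "az": 0},
    {"tx": 0, "ty": 0, "tz": 0.8, "ax": 0, "ay": 0, "az": 0},
    {"tx": 0, "ty": 0, "tz": 0.8, "ax": 0, "ay": 0, "az": 0},
    {"tx": 0, "ty": 0, "tz": 0.8, "ax": 0, "ay": 0, "az": 0},
    {"tx": 0, "ty": 0, "tz": 0.8, "ax": 0, "ay": 0, "az": 0},
    {"tx": 0, "ty": 0, "tz": 0.7, "ax": 0, "ay": 0, "az": 0},
    {"tx": 0, "ty": 0, "tz": 0.7, "ax": 0, "ay": 0, "az": 0},
    {"tx": 0, "ty": 0, "tz": 0.6, "ax": 0, "ay": 0, "az": 0},
    {"tx": 0, "ty": 0, "tz": 0.4, "ax": 0, "ay": 0, "az": 0},
    {"tx": 0, "ty": 0, "tz": 0.32, "ax": 0, "ay": 0, "az": 0},
    {"tx": 0, "ty": 0, "tz": 0, "ax": 0, "ay": 0, "az": 0}
  ]
}}

```text
time_s: 41.52
ee_pos: [0.4853, -0.0145, 0.2076]
eef_rot: [3.141, -0.001, -2.96]
force: [-0.9, 0.6, -0.4]
grip_width: 0.0941
grip_force: 0.0
```

{"method": "apply_moves", "body": {
  "increments": [
    {"tx": 0, "ty": 0, "tz": 0, "ax": 0, "ay": 0, "az": 0},
    {"tx": 0, "ty": 0, "tz": 0, "ax": 0, "ay": 0, "az": 0},
    {"tx": 0, "ty": 0, "tz": 0, "ax": 0, "ay": 0, "az": 0},
    {"tx": 0, "ty": 0, "tz": 0, "ax": 0, "ay": 0, "az": 0},
    {"tx": 0, "ty": 0, "tz": 0, "ax": 0, "ay": 0, "az": 0},
    {"tx": 0, "ty": 0, "tz": 0, "ax": 0, "ay": 0, "az": 0},
    {"tx": 0, "ty": 0, "tz": 0, "ax": 0, "ay": 0, "az": 0}
  ],
  "jaw": 1,
  "force": 40
}}

```text
time_s: 42.4
ee_pos: [0.4854, -0.0146, 0.2081]
eef_rot: [3.142, 0.0, -2.961]
force: [-1.3, 2.8, 5.7]
grip_width: 0.0637
grip_force: 40.0
```

```bash
python3 plan.py 484.9 -14.1 208 190.4
```

```text
pos [485.4 -14.6 208.1] rpy [ 1.8000e+02  2.0000e-02 -1.6963e+02] q [-0.11  0.43  1.87  0.    0.85 -1.86] t 42.4
az total (units) -0.01  shift units tx,ty,tz [0.014 0.018 0.003]
```

{"method": "apply_moves", "body": {
  "increments": [
    {"tx": 0, "ty": 0, "tz": -0.2, "ax": 0, "ay": 0, "az": 0},
    {"tx": 0, "ty": 0, "tz": -0.5, "ax": 0, "ay": 0, "az": 0},
    {"tx": 0, "ty": 0, "tz": -0.8, "ax": 0, "ay": 0, "az": 0},
    {"tx": 0, "ty": 0, "tz": -0.8, "ax": 0, "ay": 0, "az": 0},
    {"tx": 0, "ty": 0, "tz": -0.8, "ax": 0, "ay": 0, "az": 0},
    {"tx": 0, "ty": 0, "tz": -0.8, "ax": 0, "ay": 0, "az": 0},
    {"tx": 0, "ty": 0, "tz": -0.8, "ax": 0, "ay": 0, "az": 0},
    {"tx": 0, "ty": 0, "tz": -0.8, "ax": 0, "ay": 0, "az": 0.7},
    {"tx": 0, "ty": 0, "tz": -0.6, "ax": 0, "ay": 0, "az": 0.7},
    {"tx": 0, "ty": 0, "tz": -0.3, "ax": 0, "ay": 0, "az": 0.7},
    {"tx": 0, "ty": 0, "tz": 0, "ax": 0, "ay": 0, "az": 0.6},
    {"tx": 0, "ty": 0, "tz": 0, "ax": 0, "ay": 0, "az": 0}
  ]
}}

```text
time_s: 43.9
ee_pos: [0.4851, -0.0147, 0.4005]
eef_rot: [-3.141, 0.001, 3.087]
force: [0.8, -0.7, -3.3]
grip_width: 0.0641
grip_force: 40.0
```

```bash
python3 plan.py 680 -20 400 176.3
```

```text
pos [485.1 -14.7 400.5] rpy [-1.7999e+02  3.0000e-02  1.7688e+02] q [-0.11  0.16  1.7  -0.    1.28 -1.62] t 43.9
az total (units) 0.12  shift units tx,ty,tz [-6.495  0.242  0.022]
```

{"method": "apply_moves", "body": {
  "increments": [
    {"tx": -0.81, "ty": 0.03, "tz": 0, "ax": 0, "ay": 0, "az": 0.06},
    {"tx": -0.81, "ty": 0.03, "tz": 0, "ax": 0, "ay": 0, "az": 0.06},
    {"tx": -0.81, "ty": 0.03, "tz": 0, "ax": 0, "ay": 0, "az": 0},
    {"tx": -0.81, "ty": 0.03, "tz": 0, "ax": 0, "ay": 0, "az": 0},
    {"tx": -0.81, "ty": 0.03, "tz": 0, "ax": 0, "ay": 0, "az": 0},
    {"tx": -0.81, "ty": 0.03, "tz": 0, "ax": 0, "ay": 0, "az": 0},
    {"tx": -0.81, "ty": 0.03, "tz": 0, "ax": 0, "ay": 0, "az": 0},
    {"tx": -0.81, "ty": 0.03, "tz": 0, "ax": 0, "ay": 0, "az": 0},
    {"tx": 0, "ty": 0, "tz": 0, "ax": 0, "ay": 0, "az": 0},
    {"tx": 0, "ty": 0, "tz": 0, "ax": 0, "ay": 0, "az": 0}
  ]
}}

```text
time_s: 45.15
ee_pos: [0.6794, -0.0197, 0.3997]
eef_rot: [-3.142, -0.001, 3.077]
force: [0.1, -0.4, -3.2]
grip_width: 0.0639
grip_force: 40.0
```

```bash
python3 tray.py 623.8 -176
cat > held.py <<'E'
from holes import *
c=grab('wrist');o=get_obs()
z=o['ee_pos'][2]-.18+.016
R=Ro.from_euler('xyz',o['eef_rot']).as_matrix()
im=c['pixels'].astype(int);d=im[...,2]-im[...,0]
body=(d>40).astype(np.uint8);body[:150]=0
k,_=cv2.findContours(body,cv2.RETR_EXTERNAL,cv2.CHAIN_APPROX_NONE);k=max(k,key=cv2.contourArea)
fill=np.zeros_like(body);cv2.drawContours(fill,[k],-1,1,-1)
n,l,s,ct=cv2.connectedComponentsWithStats(((d<=40)&(fill>0)).astype(np.uint8))
for i in range(1,n):
    if s[i,4]>150:
        w=cast(c,[ct[i]],z)[0];print(ct[i].round(1),s[i,4],'tool mm',(R.T@(np.r_[w,z]-o['ee_pos'])*1000).round(1))
E
python3 held.py
```

```text
tcp [679.3 -19.7 400. ] [-1.800e+02 -2.000e-02  1.763e+02] tray px [[149. 156.]]
90 [146. 151.] [ 621.7 -178.3  159.    82.8   -4.4]
100 [146. 150.] [ 621.9 -178.5  159.5   83.6   -4.3]
[243.3 183.6] 1558 tool mm [ 56.4 -16.6 164. ]
[309.6 183.7] 1537 tool mm [ 56.4  15.2 164. ]
[245.  237.8] 1337 tool mm [ 28.5 -16.6 164. ]
[307.9 237.8] 1335 tool mm [ 28.5  15.2 164. ]
[246.7 286.1] 1113 tool mm [  0.8 -16.6 164. ]
[306.2 286.1] 1116 tool mm [  0.8  15.2 164. ]
```

```bash
python3 plan.py 622.6 -177.2 214 175.7
```

```text
pos [679.3 -19.7 400.2] rpy [-180.      0.    176.29] q [-0.08  0.6   1.1  -0.    1.44 -1.59] t 45.2
az total (units) 0.12  shift units tx,ty,tz [ 1.491 -5.376  6.207]
```

{"method": "apply_moves", "body": {
  "increments": [
    {"tx": 0.21, "ty": -0.77, "tz": 0, "ax": 0, "ay": 0, "az": 0.12},
    {"tx": 0.21, "ty": -0.77, "tz": 0, "ax": 0, "ay": 0, "az": 0},
    {"tx": 0.21, "ty": -0.77, "tz": 0, "ax": 0, "ay": 0, "az": 0},
    {"tx": 0.21, "ty": -0.77, "tz": 0, "ax": 0, "ay": 0, "az": 0},
    {"tx": 0.21, "ty": -0.77, "tz": 0, "ax": 0, "ay": 0, "az": 0},
    {"tx": 0.22, "ty": -0.77, "tz": 0, "ax": 0, "ay": 0, "az": 0},
    {"tx": 0.22, "ty": -0.76, "tz": 0, "ax": 0, "ay": 0, "az": 0},
    {"tx": 0, "ty": 0, "tz": 0.8, "ax": 0, "ay": 0, "az": 0},
    {"tx": 0, "ty": 0, "tz": 0.8, "ax": 0, "ay": 0, "az": 0},
    {"tx": 0, "ty": 0, "tz": 0.8, "ax": 0, "ay": 0, "az": 0},
    {"tx": 0, "ty": 0, "tz": 0.6, "ax": 0, "ay": 0, "az": 0},
    {"tx": 0, "ty": 0, "tz": 0, "ax": 0, "ay": 0, "az": 0}
  ]
}}

```text
time_s: 46.75
ee_pos: [0.6231, -0.1777, 0.3086]
eef_rot: [3.141, -0.002, 3.066]
force: [0.1, -0.1, -3.1]
grip_width: 0.064
grip_force: 40.0
```

```bash
python3 plan.py 622.6 -177.2 214 175.7
```

```text
pos [ 623.1 -177.7  308.6] rpy [ 1.7997e+02 -1.2000e-01  1.7566e+02] q [-0.33  0.6   1.32 -0.    1.23 -1.83] t 46.8
az total (units) -0.01  shift units tx,ty,tz [0.011 0.014 3.155]
```

{"method": "apply_moves", "body": {
  "increments": [
    {"tx": 0.01, "ty": 0.01, "tz": 0.7, "ax": 0, "ay": 0, "az": 0},
    {"tx": 0, "ty": 0, "tz": 0.7, "ax": 0, "ay": 0, "az": 0},
    {"tx": 0, "ty": 0, "tz": 0.7, "ax": 0, "ay": 0, "az": 0},
    {"tx": 0, "ty": 0, "tz": 0.5, "ax": 0, "ay": 0, "az": 0},
    {"tx": 0, "ty": 0, "tz": 0.35, "ax": 0, "ay": 0, "az": 0},
    {"tx": 0, "ty": 0, "tz": 0.2, "ax": 0, "ay": 0, "az": 0},
    {"tx": 0, "ty": 0, "tz": 0, "ax": 0, "ay": 0, "az": 0}
  ]
}}

```text
time_s: 47.62
ee_pos: [0.6231, -0.1771, 0.2153]
eef_rot: [3.142, -0.0, 3.066]
force: [0.8, 0.5, -2.4]
grip_width: 0.0637
grip_force: 40.0
```

{"method": "apply_moves", "body": {
  "increments": [
    {"tx": 0, "ty": 0, "tz": 0.04, "ax": 0, "ay": 0, "az": 0},
    {"tx": 0, "ty": 0, "tz": 0.03, "ax": 0, "ay": 0, "az": 0},
    {"tx": 0, "ty": 0, "tz": 0.02, "ax": 0, "ay": 0, "az": 0},
    {"tx": 0, "ty": 0, "tz": 0, "ax": 0, "ay": 0, "az": 0}
  ]
}}

```text
time_s: 48.12
ee_pos: [0.623, -0.1771, 0.2127]
eef_rot: [-3.142, 0.0, 3.066]
force: [-0.7, 0.3, -3.2]
grip_width: 0.064
grip_force: 40.0
```

{"method": "apply_moves", "body": {
  "increments": [
    {"tx": 0, "ty": 0, "tz": 0.03, "ax": 0, "ay": 0, "az": 0},
    {"tx": 0, "ty": 0, "tz": 0.02, "ax": 0, "ay": 0, "az": 0},
    {"tx": 0, "ty": 0, "tz": 0, "ax": 0, "ay": 0, "az": 0}
  ]
}}

```text
time_s: 48.5
ee_pos: [0.623, -0.177, 0.2112]
eef_rot: [-3.142, 0.0, 3.066]
force: [0.6, -0.1, -1.8]
grip_width: 0.0635
grip_force: 40.0
```

{"method": "apply_moves", "body": {
  "increments": [
    {"tx": 0, "ty": 0, "tz": 0.02, "ax": 0, "ay": 0, "az": 0},
    {"tx": 0, "ty": 0, "tz": 0, "ax": 0, "ay": 0, "az": 0}
  ]
}}

```text
time_s: 48.75
ee_pos: [0.623, -0.1771, 0.2111]
eef_rot: [-3.142, 0.0, 3.066]
force: [-4.0, 0.9, 5.2]
grip_width: 0.0634
grip_force: 40.0
```

{"method": "apply_moves", "body": {
  "increments": [
    {"tx": 0, "ty": 0, "tz": 0, "ax": 0, "ay": 0, "az": 0},
    {"tx": 0, "ty": 0, "tz": 0, "ax": 0, "ay": 0, "az": 0},
    {"tx": 0, "ty": 0, "tz": 0, "ax": 0, "ay": 0, "az": 0},
    {"tx": 0, "ty": 0, "tz": 0, "ax": 0, "ay": 0, "az": 0},
    {"tx": 0, "ty": 0, "tz": -0.3, "ax": 0, "ay": 0, "az": 0},
    {"tx": 0, "ty": 0, "tz": -0.8, "ax": 0, "ay": 0, "az": 0},
    {"tx": 0, "ty": 0, "tz": -0.95, "ax": 0, "ay": 0, "az": 0},
    {"tx": 0, "ty": 0, "tz": -0.95, "ax": 0, "ay": 0, "az": 0},
    {"tx": 0, "ty": 0, "tz": -0.95, "ax": 0, "ay": 0, "az": 0},
    {"tx": 0, "ty": 0, "tz": -0.95, "ax": 0, "ay": 0, "az": 0},
    {"tx": 0, "ty": 0, "tz": -0.95, "ax": 0, "ay": 0, "az": 0}
  ],
  "jaw": 0.05
}}

```text
time_s: 50.12
ee_pos: [0.6228, -0.177, 0.3878]
eef_rot: [-3.141, 0.001, 3.066]
force: [0.5, 0.1, 0.5]
grip_width: 0.0894
grip_force: 0.0
```

{"method": "apply_moves", "body": {
  "increments": [
    {"tx": -0.8, "ty": 0, "tz": 0, "ax": 0, "ay": 0, "az": 0},
    {"tx": -0.8, "ty": 0, "tz": 0, "ax": 0, "ay": 0, "az": 0},
    {"tx": 0, "ty": 0, "tz": 0, "ax": 0, "ay": 0, "az": 0},
    {"tx": 0, "ty": 0, "tz": 0, "ax": 0, "ay": 0, "az": 0}
  ]
}}

```text
time_s: 50.62
ee_pos: [0.6704, -0.1807, 0.3862]
eef_rot: [-3.142, -0.0, 3.066]
force: [0.5, 0.5, -0.3]
grip_width: 0.089
grip_force: 0.0
```

```bash
python3 lh.py 623 -177 47
python3 - <<'E'
from h import *
# tray interior edge: last dark->bright step outward on each side, on the lip-top plane (z=.007), in tray axes
from scipy.ndimage import map_coordinates
for cam in('wrist','top'):
    c=grab(cam);v=c['hsv'][...,2].astype(float);im=c['pixels'].astype(int)
    c0=np.array([.623,-.177]);a=np.radians(-4.3);ex=np.array([np.cos(a),np.sin(a)]);ey=np.array([-ex[1],ex[0]])
    for nm,u,w,L,h in(('+x',ex,ey,.08,.03),('-x',-ex,ey,.08,.03),('+y',ey,ex,.042,.06),('-y',-ey,ex,.042,.06)):
        r=np.arange(L-.009,L+.009,.0005);out=[]
        for s in np.linspace(-h,h,13):
            P=c0+r[:,None]*u+s*w;q=proj(c,np.c_[P,np.full(len(r),.007)])
            out.append(r[np.gradient(map_coordinates(v,[q[:,1],q[:,0]],order=1)).argmax()])
        print(cam,nm,np.median(out)*1000,np.round(np.array(out)*1000,1))
E
```

```text
[260.3 102.2] 382 [ 565.7 -189.6]
[292.5 102.2] 364 [ 568.2 -157.7]
[260.7 131. ] 359 [ 593.7 -191.7]
[292.2 131.1] 359 [ 596.2 -159.7]
[261.  158.4] 331 [ 621.4 -193.9]
[291.8 158.5] 344 [ 623.9 -161.8]
[261.5 184.6] 311 [ 649.2 -195.8]
[291.4 184.7] 317 [ 651.7 -164. ]
[261.9 210.1] 276 [ 677.4 -197.9]
[291.1 210. ] 279 [ 679.8 -166.1]
10 mean [ 622.7 -177.8] px [277 158]
rect 622.7645263671875 -177.8597412109375 32.167606353759766 111.93549346923828 85.64927673339844
wrist +x 79.50000000000001 [73.  78.5 79.5 78.5 76.  82.5 82.5 82.5 77.  79.5 79.5 77.  82.5]
wrist -x 80.50000000000001 [80.5 80.5 80.5 80.5 80.5 80.5 80.5 80.5 80.5 80.5 80.5 80.5 80.5]
wrist +y 41.00000000000001 [40.5 41.  41.  41.5 41.  41.  41.5 41.5 41.  41.  41.5 40.5 41. ]
wrist -y 43.00000000000001 [42.5 42.5 43.  43.  43.5 42.5 43.  43.  42.5 42.5 43.  43.5 43.5]
top +x 77.00000000000001 [78.5 75.5 83.  81.  76.5 77.5 74.  77.  72.  82.5 88.5 74.5 71. ]
top -x 74.50000000000001 [71.  71.  88.5 80.  74.5 72.  84.  71.  80.  87.5 71.5 72.  76.5]
top +y 38.50000000000001 [35.  49.5 42.5 38.5 46.  34.5 33.5 33.5 35.5 34.  43.5 50.5 48.5]
top -y 37.00000000000001 [33.  37.5 37.5 39.  37.  35.5 48.5 37.  33.  35.  46.5 34.5 45. ]
```

The long rack is at (622.7,-177.8), -4.4°, and its tray measures (622.4,-178.0), -4.3°. Last, a numeric check of the bystanders, then hand in.

Run:
```python
from h import *
from station import hand_in
c=grab('top');h=c['hsv']
yel=(h[...,0]>15)&(h[...,0]<35)&(h[...,1]>150);print('yel before 687.2 351.2:',[k[1] for k in rects(c,yel,.1,120)])
print('flask before 743.3 10.0:',[k[1] for k in rects(c,(h[...,2]<81)&(h[...,1]<90),.003,120) if abs(k[1][0]-743)<30 and abs(k[1][1])<60])
blue=(h[...,0]>100)&(h[...,0]<130)&(h[...,1]>120)
print('blue',[k[1] for k in rects(c,blue,.047,60)])
o=get_obs();print(o['time_s'],o['force'],o['ee_pos'])
print(hand_in())
```

```text
yel before 687.2 351.2: [array([687.2, 351.2,  97.7,  55.5,  44. ]), array([903. , 158.6, 203.8, 116.2,  89.9])]
flask before 743.3 10.0: []
blue [array([ 458.4, -368.4,   40.3,   35.6,  -48.3]), array([450.5, 340.3, 100.7,  62. ,  19.6]), array([614.3, 179.2,  53.8,  49. ,  23.3]), array([944.5, 235. ,  31.3,  29. ,  47.1]), array([ 9.441e+02,  1.088e+02,  3.250e+01,  2.700e+01, -4.000e-01]), array([9.879e+02, 1.718e+02, 3.320e+01, 2.710e+01, 1.000e-01])]
50.825 [ 0.34771991  0.15885029 -0.09444915] [ 0.67047853 -0.18067279  0.38648993]
the job is handed in; nothing more can be done
None
```

All four racks were taken off the stack in order and set down in their own trays, each centred to about 1 mm, and the job was handed in at 50.8 s; the jar measured unmoved, but the last overhead check for the flask returned no reading, so I can say only that the arm never went near it.

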